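# Load a specimen from the crowded tray onto the measuring stand

## Task

The white insulation block at the back of the blue tray is hemmed in by the jar, the amber bottle and the square aluminium bar. First stand all three of those upright on the grey mat without shifting the block; then, while they wait there, set the block flat on the round measuring stand, centred between its two posts and squared up with them; last, put the jar, bottle and bar back upright in the tray, each on the very spot where it stood at the start. Set everything down rather than dropping it, tip nothing over, and leave the loose clamp bar and the mouse alone.

Things in the scene. Friction and masses are not known exactly. Their poses are not given: they have to be found in the camera images.
- specimen_mid (a point): White plaster-like insulation block, square, 50 x 50 mm and 35 mm high, 70 g, standing near the tray's back wall. The point is its centre, 17.5 mm above its underside; z up, x and y square to its sides (roughly the tray's x and y at the start).
- jar_mid (a point): Round clear glass jar with a wide white cap, 42 mm across, 90 mm high, about 150 g. It stands in the tray left of, right of or in front of the block, with a gap of 5 to 18 mm to it. The point is its centre, 45 mm above its underside; z up.
- bottle_mid (a point): Round amber bottle with a narrow neck and black cap, 40 mm across the body, 105 mm high, about 130 g. Stands in another of the three places round the block. The point is on its axis, 52.5 mm above its underside, on the straight body; z up.
- bar_mid (a point): Upright square bar of bare aluminium, 36 x 36 mm and 100 mm high, about 350 g. Stands in the third of the three places round the block, its sides nearly parallel to the tray's. The point is its centre, 50 mm above its underside; z up, x and y square to its sides.
- rack: Fixed flat blue metal tray, floor 4 mm thick, 150 mm (x from -95 to +55 mm) by 190 mm (y). Origin on the bench; x to its back, y to its left, z up. Only wall: along the back, inner face at x = +55 mm, top 25 mm above the bench. Block at about (+20, 0) mm; the three places round it at about (+10, +54), (+10, -54), (-40, 0) mm. No finger fits between block and neighbours; their other sides are free.
- stand: Fixed measuring stand: round steel base 184 mm across, on it a raised round aluminium plate 110 mm across whose flat top is 20 mm above the bench: the block goes on that. Two upright posts 12 mm thick, 62 mm tall above the bench with 18 mm caps, stand at y = +78 and y = -78 mm. Origin at the centre on the bench; z up. On the robot's left or right, opposite the mat.
- mat: Fixed grey rectangular mat on the bench, 210 mm (x) by 130 mm (y), 3 mm thick: the side area where jar, bottle and bar wait. Origin at its centre on the bench; z up.
- clamp_bar: Bystander: loose flat steel clamp bar 170 x 22 x 8 mm with a 38 mm high screw knob in the middle, lying on the bench beyond the work. Origin at the centre of its underside. Leave it.
- mouse: Bystander: loose black computer mouse, 100 x 56 x 30 mm, on the bench beyond the work. Origin at the centre of its underside. Leave it.

How it is judged:
By the outcome, as a careful person would: the job done as asked, in the order asked, and still so for the second after the job is handed in, with the robot touching nothing.
It also fails if it takes over 141 s, if anything falls off the work surface, if the arm or the gripper's body presses on something with over 40 N, if the wrist force passes 120 N, or if a joint passes its speed limit or range.

## Robot

A 6-joint arm with a two-finger parallel gripper is mounted at the origin on the work surface. World frame = base frame: x ahead of the robot, y to its left, z up, the work surface at z = 0. Lengths are in m, angles in degrees, forces in N, time in s.
With the tool pointing down it reaches from about 0.4 to 0.825 m from the base axis. Payload 7 kg.
Tool frame: the origin (TCP) lies midway between the tips of the shut fingers; the grasp point (between the pads) lies 19 mm behind it; z points along the fingers, y is the direction in which the jaws open and shut (so a half turn about z gives the same grasp; the last joint's range is limited). The gripper opens to 88 mm and grips with 3 to 60 N. Pads are 19 mm wide; open, the fingers measure 130 mm over their backs; the gripper's body (78 mm by 193 mm) begins 47 mm behind the grasp point.
Start: joints at [-59.754, 20.546, 0.682, 0, -70.136, -16.507], TCP at [0.16, -0.656, 0.195] pointing down, gripper open.
Joint ranges: [-176.03, 176.03], [-82.01, 121.73], [-58.28, 71.71], [-173.87, 95.51], [-174.79, -0.11], [-173.66, 173.66]. Speed limits (degrees/s): [136.94, 136.94, 172.46, 180, 180, 180].

## Interface

Orientations are given as [roll, pitch, yaw] about the fixed x, y, z axes, in that order (R = Rz(yaw) Ry(pitch) Rx(roll)).
In Python, from plant import r gives the robot as it stands.
- The arm moves only by the tool carry_out, never from a script. Its argument "motion" is one flat list of numbers, 7 for each row, row after row: the turn, a rotation vector about the tool's x, y, z in degrees, then the shift along the tool's x, y, z in cm, then the finger opening in cm, from 0 to 8.76. A call has 1 to 20 rows; each row shifts and turns the commanded pose from where the row before left it, along the tool's axes as they then stand; what a row does not reach is not made up. A row lasts 1/12 s, in which the tool goes at most 41.7 mm and 7.16 degrees, less where a joint would pass 70% of its speed; a pose out of reach is approached as far as the arm can. A call is refused whole if a number of a shift passes 4.17 or a number of a turn 7.16, either way. A call with a gripper value outside its range is refused whole. The fingers move at their own pace and stop on an object; "grip_force" is the grip in N (left out, the last holds). Time passes only in rows, so rows that do not move let the fingers close. It gives the time, the measured TCP pose, the force and the opening at its end, in the units of the state.
- r.get_state(): the state, without advancing time (a new reading comes with each control period).
- r.capture(name): name is "side" or "top" or "wrist"; returns a dict with "pixels" (400x640x3 uint8, red, green, blue), "K" (3x3 intrinsics, pixels), "k1" (the pictures are not rectified: a ray, as slopes to the right and down, at radius r is drawn at 1 + k1 r^2 times it, then the intrinsics apply), "R" (3x3) and "t" (3): a world point X has camera coordinates R X + t. Camera axes: x right, y down, z forward; pixel columns grow to the right and rows downward; lengths in m; the calibration is good to about 2 mm. A picture is of the moment at which its call begins. There is no depth.
- r.close_job(): hands the job in, once; it reports no verdict.
The state is a dict: "time_s": time; "joints": joint angles; "qd": joint speeds; "joint_torque": joint torques, N m; "tcp_pos": TCP position; "eef_rot": TCP orientation; "contact_force": force on the tool from outside, world axes, zero at the start; "moment": the same for the moment, N m; "gripper_width": finger opening in m.
Only numpy, scipy, OpenCV 4.12 (cv2) and the standard library are available. Lean on these libraries where they do the work, as an engineer would, in place of code of your own. Each camera call takes 0.05 s, during which the arm holds its last target. There are 200 camera calls.

## Working session

There is one attempt and no reset: what is moved stays moved. The work goes in short steps, Python scripts to look and compute and a tool call to move; the robot and the scene stay as the last step left them, time stands still between calls to the robot, and variables do not carry over. Pictures are saved under pics/ and viewed, about 12 in all and at most 16, crops included, and the job is handed in when it is done.

Besides the shell and the picture viewer there is one more tool, called after ">>>" as a command line: name --argument value ..., lists and objects as JSON in quotes. carry_out: Moves the arm, as the interface text tells. Its arguments: {"type":"object","properties":{"motion":{"type":"array"},"grip_force":{"type":"number"}},"required":["motion"]}

```bash
ls; mkdir -p pics; python3 - <<'E'
from plant import r
import cv2
s=r.get_state();print(s)
for n in("top","side"):
    c=r.capture(n);cv2.imwrite(f"pics/{n}0.png",c["pixels"][:,:,::-1]);print(n,c["K"],c["k1"],c["R"],c["t"])
E
```

```text
pics
{'time_s': 0.0, 'joints': array([-5.97545449e+01,  2.05910838e+01,  6.33535339e-01, -1.95456738e-02,
       -7.01351581e+01, -1.65048993e+01]), 'qd': array([-0.09807288,  0.0063257 ,  0.03126206,  0.02238445,  0.00174736,
        0.02732129]), 'joint_torque': array([ 7.42756620e-04, -5.82722390e+01,  2.93063951e+01,  6.99760839e+00,
        6.91613270e-03, -1.00749439e-04]), 'tcp_pos': array([ 0.16014555, -0.65517351,  0.19432669]), 'eef_rot': array([ 1.79905893e+02, -8.72311669e-03, -1.66266094e+02]), 'contact_force': array([-0.65320072,  0.05687941,  0.46713217]), 'moment': array([ 0.00237625,  0.03613676, -0.00133372]), 'gripper_width': 0.0878251123843974}
top [[410.06122167   0.         320.50878418]
 [  0.         410.06122167 194.54406616]
 [  0.           0.           1.        ]] 0.0013514639091458675 [[-0.18451874 -0.9828124  -0.00571138]
 [-0.95801135  0.18115404 -0.22225543]
 [ 0.21947003 -0.03553872 -0.97497174]] [0.09841198 0.6290271  0.81939997]
side [[485.23551195   0.         319.62976289]
 [  0.         485.23551195 196.34808422]
 [  0.           0.           1.        ]] -0.12293358748549922 [[-9.93680041e-01 -1.12249434e-01  2.01675785e-04]
 [-6.17282156e-02  5.44942213e-01 -8.36198309e-01]
 [ 9.37528850e-02 -8.30926019e-01 -5.48427158e-01]] [0.61383163 0.11029666 1.00738944]
```

View pics/top0.png

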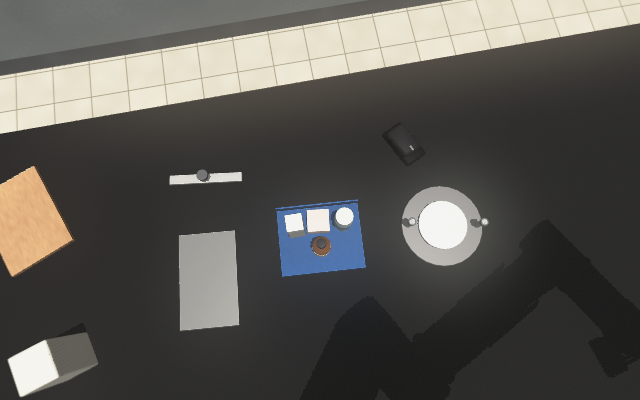

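View pics/side0.png

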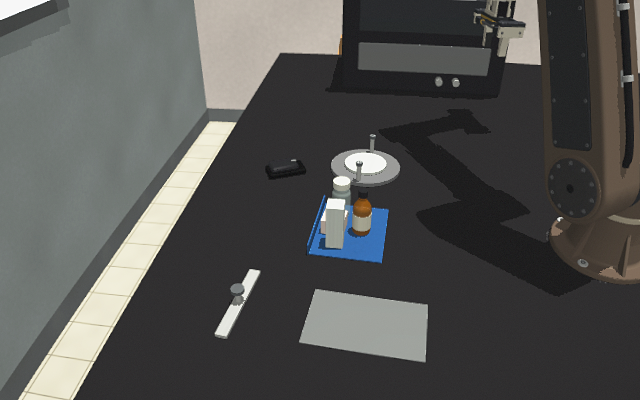

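Both show the bar left (294,224), block centre (318,220), jar right (344,217) and bottle in front (321,245). The mat is at (209,280) and the stand at (442,225). Next: coarse positions.

```bash
cat > h.py <<'E'
import numpy as np, cv2
from scipy.spatial.transform import Rotation as Ro
def und(c,uv):
    K=np.array(c["K"]);uv=np.atleast_2d(uv).astype(float)
    d=(uv-K[:2,2])/[K[0,0],K[1,1]];s=d.copy()
    for _ in range(20): s=d/(1+c["k1"]*(s**2).sum(1,keepdims=True))
    return s
def ray(c,uv,z):
    s=und(c,uv);R=np.array(c["R"]);t=np.array(c["t"]).ravel()
    d=np.c_[s,np.ones(len(s))]@R;o=-R.T@t
    return (o+d*((z-o[2])/d[:,2])[:,None])
def proj(c,X):
    p=np.atleast_2d(X)@np.array(c["R"]).T+np.array(c["t"]).ravel();s=p[:,:2]/p[:,2:]
    s=s*(1+c["k1"]*(s**2).sum(1,keepdims=True));K=np.array(c["K"])
    return s*[K[0,0],K[1,1]]+K[:2,2]
E
python3 - <<'E'
from plant import r
from h import *
c=r.capture("top");np.set_printoptions(precision=4,suppress=True)
print("tray floor corners BL(back-left),BR,FR,FL",ray(c,[[277,209],[358,203],[365,267],[282,276]],.004)[:,:2])
print("mat",ray(c,[[179,235],[235,231],[239,325],[180,331]],.003)[:,:2])
print("stand plate",ray(c,[[442.5,225]],.02),"posts",ray(c,[[412,222],[485,222]],.062))
print("bar top",ray(c,[[293,222]],.104),"block",ray(c,[[318,220]],.039),"jar",ray(c,[[344.5,215.5]],.094),"bottle",ray(c,[[321,243.5]],.109))
print("clamp",ray(c,[[205,179]],.008),"mouse",ray(c,[[404,144]],.03))
E
```

```text
tray floor corners BL(back-left),BR,FR,FL [[ 0.6364  0.0834]
 [ 0.6154 -0.1042]
 [ 0.4688 -0.0896]
 [ 0.4836  0.097 ]]
mat [[0.6185 0.3144]
 [0.6038 0.1867]
 [0.3974 0.2068]
 [0.4087 0.3351]]
stand plate [[ 0.5274 -0.2791  0.02  ]] posts [[ 0.542  -0.2029  0.062 ]
 [ 0.5129 -0.3573  0.062 ]]
bar top [[0.5825 0.0478 0.104 ]] block [[ 0.5876 -0.0048  0.039 ]] jar [[ 0.5778 -0.0599  0.094 ]] bottle [[ 0.5279 -0.0006  0.109 ]]
clamp [[0.738  0.2381 0.008 ]] mouse [[ 0.7284 -0.2353  0.03  ]]
```

```bash
cat >> h.py <<'E'
def go(s,*targets,step=3.5):
    """rows from the measured pose through (x,y,z,yaw) targets: total shift (tool cm), rows; then turn"""
    p=np.array(s["tcp_pos"]);R=Ro.from_euler("xyz",s["eef_rot"],degrees=True)
    print("at",p.round(4),np.round(s["eef_rot"],2),"t",round(float(s["time_s"]),2))
    for x,y,z,yaw in targets:
        T=Ro.from_euler("xyz",[180,0,yaw],degrees=True)
        d=R.inv().apply(np.array([x,y,z])-p)*100;w=(R.inv()*T).as_rotvec(degrees=True)
        n=max(1,int(np.ceil(np.abs(d).max()/step)));m=int(np.ceil(np.abs(w).max()/7))
        print("shift",d.round(2),"=%d x"%n,(d/n).round(3),"| turn",w.round(2),"=%d x"%m,(w/max(m,1)).round(2))
        p=np.array([x,y,z]);R=T
E
python3 - <<'E'
from plant import r
from h import *
go(r.get_state(),(.2,-.6,.33,-166),(.50,-.0,.33,-185.7))
E
```

```text
at [ 0.1602 -0.6553  0.1945] [ 1.7993e+02 -1.0000e-02 -1.6627e+02] t 0.15
shift [ -5.18   4.44 -13.54] =4 x [-1.295  1.111 -3.385] | turn [ 0.07 -0.01 -0.27] =1 x [ 0.07 -0.01 -0.27]
shift [-43.62  50.96   0.  ] =15 x [-2.908  3.397  0.   ] | turn [ 0.  -0.  19.7] =3 x [ 0.   -0.    6.57]
```

>>> carry_out --motion '[0,0,0,-1.3,1.11,-3.38,8.7,0,0,0,-1.3,1.11,-3.38,8.7,0,0,0,-1.3,1.11,-3.38,8.7,0,0,0,-1.3,1.11,-3.38,8.7,0,0,0,-2.9,3.4,0,8.7,0,0,0,-2.9,3.4,0,8.7,0,0,0,-2.9,3.4,0,8.7,0,0,0,-2.9,3.4,0,8.7,0,0,0,-2.9,3.4,0,8.7,0,0,0,-2.9,3.4,0,8.7,0,0,0,-2.9,3.4,0,8.7,0,0,0,-2.9,3.4,0,8.7,0,0,0,-2.9,3.4,0,8.7,0,0,0,-2.9,3.4,0,8.7,0,0,0,-2.9,3.4,0,8.7,0,0,0,-2.9,3.4,0,8.7,0,0,0,-2.9,3.4,0,8.7,0,0,0,-2.9,3.4,0,8.7,0,0,0,-2.9,3.4,0,8.7]'

```text
time_s: 1.73
tcp_pos: [0.4815, -0.0398, 0.3307]
eef_rot: [180.0, 0.0, -166.2]
contact_force: [1.7, -1.0, 0.6]
gripper_width: 0.0869
```

>>> carry_out --motion '[0,0,6.6,0,0,0,8.7,0,0,6.6,0,0,0,8.7,0,0,6.5,0,0,0,8.7,0,0,0,0,0,0,8.7,0,0,0,0,0,0,8.7]'

```text
time_s: 2.15
tcp_pos: [0.4812, -0.0419, 0.3303]
eef_rot: [-180.0, -0.0, 174.2]
contact_force: [0.4, -0.0, 0.6]
gripper_width: 0.0872
```

```bash
python3 - <<'E'
from plant import r
from h import *
import pickle
c=r.capture("wrist");s=r.get_state();print(s["tcp_pos"],s["eef_rot"],s["joints"],s["contact_force"])
cv2.imwrite("pics/w1.png",c["pixels"][:,:,::-1]);pickle.dump(c,open("w1.pkl","wb"))
print(c["K"],c["k1"],-c["R"].T@c["t"],c["R"])
E
```

```text
[ 0.48115692 -0.04201665  0.33036839] [-1.79999204e+02 -1.07812665e-02  1.74263398e+02] [ 1.84036681e+01 -1.55098909e+00 -9.04425012e+00 -3.71472176e-03
 -8.25169028e+01 -1.14139786e+02] [0.24176369 0.56359499 0.24387545]
[[296.19469694   0.         315.64594145]
 [  0.         296.19469694 195.11133365]
 [  0.           0.           1.        ]] -0.03989269404985415 [ 0.41216158 -0.03420308  0.51977561] [[ 1.00434624e-01  9.94943659e-01 -2.70504193e-05]
 [ 9.61675359e-01 -9.70693827e-02  2.56433303e-01]
 [ 2.55134064e-01 -2.57807962e-02 -9.66561928e-01]]
```

View pics/w1.png

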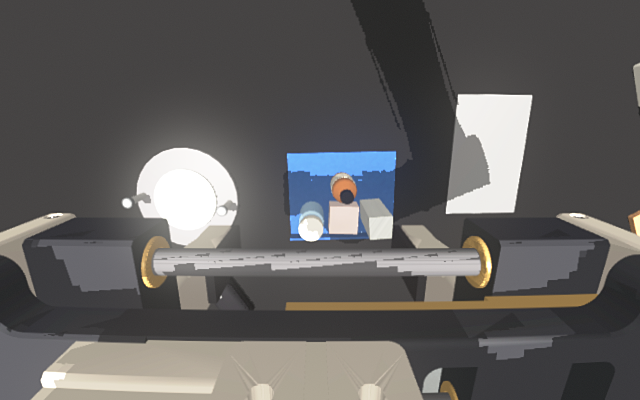

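The wrist view shows jar cap (311,230), bottle cap (346,196), block (343,217), bar (376,218) and tray corners (287,153) and (396,152). I'll go closer.

```bash
python3 - <<'E'
from plant import r
from h import *
go(r.get_state(),(.57,-.005,.2,-185.8))
E
```

```text
at [ 0.4812 -0.042   0.3304] [-1.8000e+02 -1.0000e-02  1.7426e+02] t 2.2
shift [-8.47  4.57 13.04] =4 x [-2.118  1.143  3.259] | turn [-0.   -0.01  0.06] =1 x [-0.   -0.01  0.06]
```

>>> carry_out --motion '[0,0,0,-2.1,1.15,3.2,8.7,0,0,0,-2.1,1.15,3.2,8.7,0,0,0,-2.1,1.15,3.2,8.7,0,0,0,-2.1,1.15,3.2,8.7,0,0,0,0,0,0,8.7,0,0,0,0,0,0,8.7]'

```text
time_s: 2.7
tcp_pos: [0.5689, -0.0053, 0.1997]
eef_rot: [-179.9, -0.3, 174.2]
contact_force: [-0.2, 0.1, -0.1]
gripper_width: 0.0868
```

```bash
python3 - <<'E'
from plant import r
from h import *
import pickle
c=r.capture("wrist");pickle.dump(c,open("w2.pkl","wb"))
im=c["pixels"][:,:,::-1][60:230,200:440];cv2.imwrite("pics/w2.png",cv2.resize(im,None,fx=3.3,fy=3.3,interpolation=cv2.INTER_CUBIC))
c=r.capture("side");im=c["pixels"][:,:,::-1][165:275,290:410];cv2.imwrite("pics/s2.png",cv2.resize(im,None,fx=5,fy=5,interpolation=cv2.INTER_CUBIC))
E
```

```text
(no output)
```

View pics/w2.png

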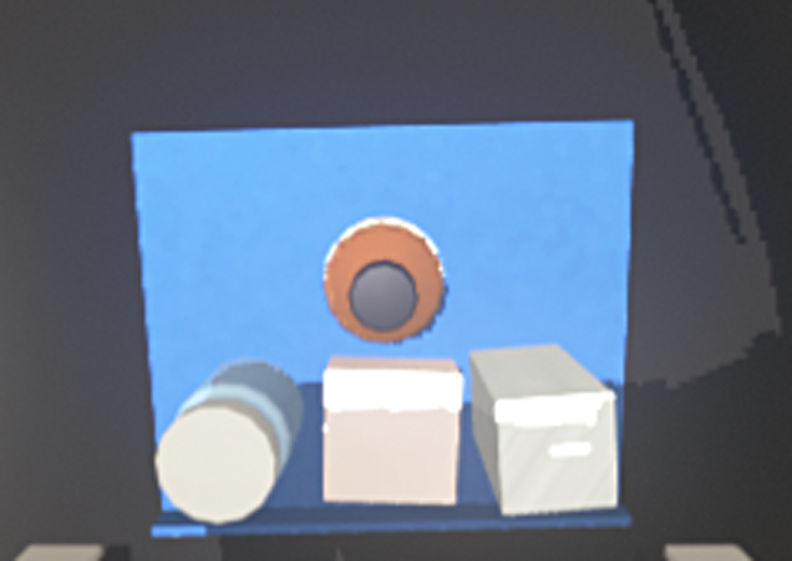

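View pics/s2.png

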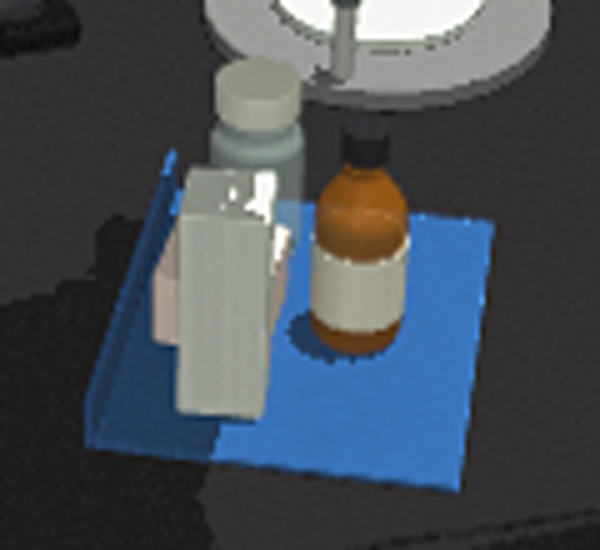

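Both views are clear. In the wrist crop the jar cap is at (217,462), bottle cap (383,297), block top corners (323,370) to (456,504), bar top (495,397) to (617,507). In the side crop the bottle's straight sides run up to about y=205.

```bash
python3 - <<'E'
from plant import r
from h import *
import pickle
np.set_printoptions(precision=4,suppress=True)
c=pickle.load(open("w2.pkl","rb"));f=lambda P:(np.array(P,float)+.5)/3.3-.5+[200,60]
q=lambda P,z:ray(c,f(P),z)[:,:2]
def rect(n,P,z):
    X=q(P,z);e=[X[1]-X[0],X[2]-X[3],X[0]-X[3],X[1]-X[2]]
    print(n,X.mean(0),"sides",[round(np.linalg.norm(v)*1e3,1) for v in e],"yaw",[round(float(np.degrees(np.arctan2(v[1],v[0]))),1) for v in e])
rect("block",[(323,370),(463,370),(457,503),(323,502)],.039)
rect("bar",[(496,397),(614,390),(617,507),(501,514)],.104)
for n,P,z in(("jar",[(217,462),(157,462),(277,462),(217,403),(217,522)],.094),("bottle",[(383,297),(350,297),(417,297)],.109),("bottle shoulder",[(385,280),(325,280),(445,280)],.07)):
    X=q(P,z);print(n,X[0],"widths",np.linalg.norm(X[1]-X[2]), X.mean(0))
X=q([(132,133),(634,122)],.004);d=X[1]-X[0];yaw=np.degrees(np.arctan2(-d[0],d[1]));print("tray front",X,np.linalg.norm(d),yaw)
B=q([(152,527),(630,516)],.025);print("wall top",B,np.degrees(np.arctan2(-(B[1]-B[0])[0],(B[1]-B[0])[1])))
t=np.radians(yaw);ex=np.array([np.cos(t),np.sin(t)]);print("tray origin",X.mean(0)+ex*.095)
cs=r.capture("side");b=q([(383,297)],.109)[0]
for z in(.004,.0565,.068,.072,.076,.08,.109): print(z,((proj(cs,[*b,z])-[290,165]+.5)*5-.5).round(0), end=" ")
E
```

```text
block [ 0.5882 -0.0037] sides [np.float64(50.9), np.float64(50.4), np.float64(50.3), np.float64(50.7)] yaw [84.2, 83.8, 173.3, 172.8]
bar [0.5819 0.0469] sides [np.float64(35.2), np.float64(35.7), np.float64(36.8), np.float64(36.7)] yaw [87.7, 87.8, 178.2, 179.0]
jar [ 0.5769 -0.058 ] widths 0.0378045310278788 [ 0.577 -0.058]
bottle [ 0.5294 -0.0007] widths 0.019123302207885995 [ 0.5294 -0.0006]
bottle shoulder [0.528 0.   ] widths 0.03885552414703302 [0.528 0.   ]
tray front [[ 0.4687 -0.0903]
 [ 0.4841  0.0989]] 0.18981300216584346 -4.639592309798497
wall top [[ 0.6184 -0.1017]
 [ 0.6329  0.0862]] -4.405692091654433
tray origin [ 0.5711 -0.0033]
0.004 [[352. 328.]] 0.0565 [[358. 230.]] 0.068 [[359. 207.]] 0.072 [[359. 199.]] 0.076 [[360. 191.]] 0.08 [[360. 183.]] 0.109 [[364. 125.]]
```

```bash
python3 - <<'E'
from plant import r
from h import *
go(r.get_state(),(.5288,-.0005,.15,-185.8),(.5288,-.0005,.047,-185.8))
E
```

```text
at [ 0.57   -0.0053  0.2041] [1.7997e+02 1.2000e-01 1.7410e+02] t 2.85
shift [4.16 0.05 5.4 ] =2 x [2.079 0.024 2.699] | turn [ 0.03  0.12 -0.1 ] =1 x [ 0.03  0.12 -0.1 ]
shift [ 0.  -0.  10.3] =3 x [ 0.    -0.     3.433] | turn [0. 0. 0.] =0 x [0. 0. 0.]
```

>>> carry_out --motion '[0,0,0,2.08,0.02,2.7,8.7,0,0,0,2.08,0.02,2.7,8.7,0,0,0,0,0,0,8.7,0,0,0,0,0,0,8.7,0,0,0,0,0,2.5,6.5,0,0,0,0,0,2.5,6.5,0,0,0,0,0,2.5,6.5,0,0,0,0,0,1.5,6.0,0,0,0,0,0,1.3,5.5,0,0,0,0,0,0,5.2,0,0,0,0,0,0,5.2,0,0,0,0,0,0,5.2]'

```text
time_s: 3.85
tcp_pos: [0.5301, 0.0001, 0.0474]
eef_rot: [179.9, 0.2, 174.1]
contact_force: [0.4, -0.5, 0.3]
gripper_width: 0.052
```

```bash
python3 - <<'E'
from plant import r
from h import *
import pickle
s=r.get_state();go(s,(.5288,-.0005,.047,-185.8));print(s["gripper_width"],s["contact_force"])
c=r.capture("wrist");pickle.dump(c,open("w3.pkl","wb"))
im=c["pixels"][:,:,::-1][60:360,170:470];cv2.imwrite("pics/w3.png",cv2.resize(im,None,fx=2,fy=2,interpolation=cv2.INTER_CUBIC))
E
```

```text
at [5.301e-01 1.000e-04 4.740e-02] [179.94   0.18 174.07] t 3.85
shift [ 0.12 -0.08  0.04] =1 x [ 0.119 -0.076  0.044] | turn [ 0.06  0.18 -0.13] =1 x [ 0.06  0.18 -0.13]
0.05203260227325507 [ 0.41458588 -0.49650986  0.31100792]
```

View pics/w3.png

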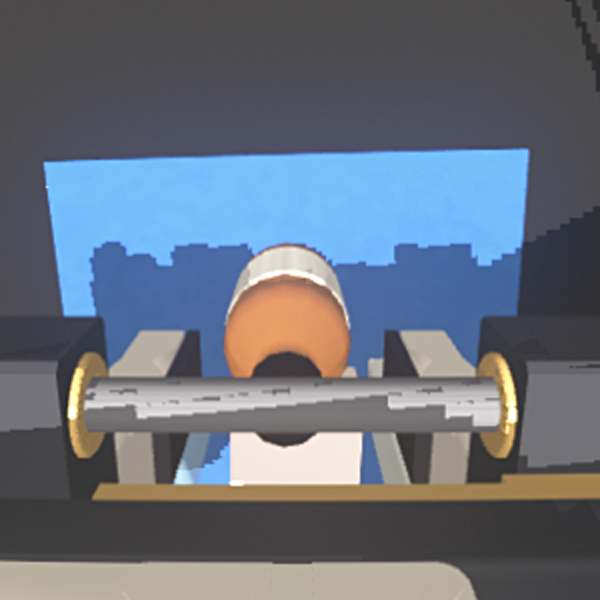

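The view shows the bottle (287,300) centred between the fingers (inner edges at about 183 and 387), so I'll grip and lift it.

>>> carry_out --motion '[0,0,0,0,0,0,3.5,0,0,0,0,0,0,3.5,0,0,0,0,0,0,3.5,0,0,0,0,0,0,3.5,0,0,0,0,0,0,3.5,0,0,0,0,0,0,3.5]' --grip_force 15

```text
time_s: 4.4
tcp_pos: [0.5283, -0.0002, 0.0455]
eef_rot: [-180.0, 0.0, 174.0]
contact_force: [-1.5, 0.3, 0.3]
gripper_width: 0.0348
```

>>> carry_out --motion '[0,0,0,0,0,-0.5,3.5,0,0,0,0,0,-1.5,3.5,0,0,0,0,0,-2,3.5,0,0,0,0,0,-2,3.5,0,0,0,0,0,-1,3.5,0,0,0,0,0,0,3.5]'

```text
time_s: 4.9
tcp_pos: [0.5299, 0.0002, 0.1181]
eef_rot: [179.9, 0.2, 174.1]
contact_force: [-0.7, 0.8, 0.3]
gripper_width: 0.0351
```

```bash
python3 - <<'E'
from plant import r
from h import *
s=r.get_state();go(s,(.4375,.268,.117,-185.9),(.4375,.268,.0466,-185.9));print(s["gripper_width"],s["contact_force"])
E
```

```text
at [5.299e-01 2.000e-04 1.181e-01] [179.91   0.24 174.06] t 4.9
shift [11.96 25.68  0.1 ] =8 x [1.495 3.21  0.012] | turn [ 0.09  0.24 -0.04] =1 x [ 0.09  0.24 -0.04]
shift [ 0.   -0.    7.04] =3 x [ 0.    -0.     2.347] | turn [0. 0. 0.] =0 x [0. 0. 0.]
0.035076898108739214 [-0.68391549  0.77315578  0.25921098]
```

The width is 35 mm, exactly what I commanded, and no weight shows, so the grasp is suspect. Checking.

```bash
python3 - <<'E'
from plant import r
from h import *
c=r.capture("wrist");a=c["pixels"][:,:,::-1][60:310,200:440]
c=r.capture("side");b=c["pixels"][:,:,::-1][130:275,270:410]
a=cv2.resize(a,(400,417),interpolation=cv2.INTER_CUBIC);b=cv2.resize(b,(400,417),interpolation=cv2.INTER_CUBIC)
cv2.imwrite("pics/c4.png",np.hstack([a,b]))
E
```

```text
(no output)
```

View pics/c4.png

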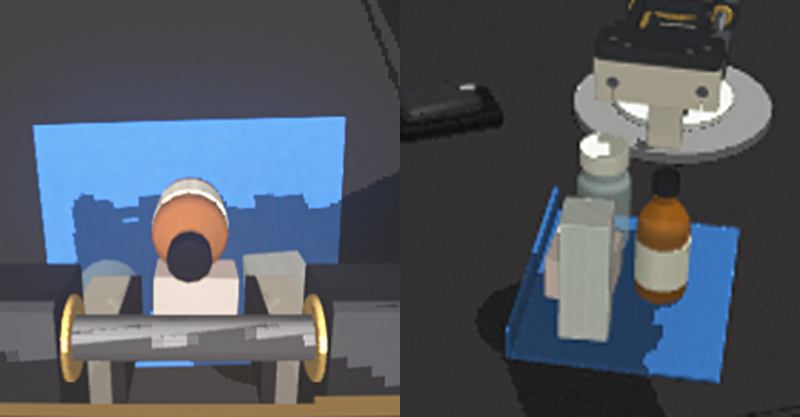

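The bottle still stands in its place; the fingers missed it. I'll check where the measured TCP projects in the images.

```bash
python3 - <<'E'
from plant import r
from h import *
import pickle
s=r.get_state();p=s["tcp_pos"];print(p,s["eef_rot"],s["joints"])
for n in("side","top","wrist"):
    c=r.capture(n);print(n,proj(c,[p,[p[0],p[1],p[2]+.019],[.5294,-.0007,.109],[.528,0,.07]]).round(1).tolist(),(-c["R"].T@c["t"]).round(4))
    if n=="side":
        uv=proj(c,p)[0];a=c["pixels"][:,:,::-1][60:280,250:450].copy();a=cv2.resize(a,None,fx=2.5,fy=2.5,interpolation=cv2.INTER_CUBIC)
        cv2.drawMarker(a,tuple(int(v) for v in (uv-[250,60])*2.5),(0,0,255))
    if n=="top":
        uv=proj(c,p)[0];b=c["pixels"][:,:,::-1][140:310,240:380].copy();b=cv2.resize(b,None,fx=2.2,fy=2.2,interpolation=cv2.INTER_CUBIC)
        cv2.drawMarker(b,tuple(int(v) for v in (uv-[240,140])*2.2),(0,0,255))
b=cv2.copyMakeBorder(b,0,a.shape[0]-b.shape[0],0,0,cv2.BORDER_CONSTANT)
cv2.imwrite("pics/c5.png",np.hstack([a,b]))
for f in("w2.pkl","w3.pkl"):
    c=pickle.load(open(f,"rb"));print((-c["R"].T@c["t"]).round(4),c["R"].round(3).tolist())
E
```

```text
[ 5.28231768e-01 -9.88932283e-05  1.15487789e-01] [1.79966507e+02 2.66982281e-02 1.74027887e+02] [ 2.12652565e+01  1.06945317e+01 -2.41777767e+01 -2.14137688e-02
 -5.50886266e+01 -1.17225113e+02]
side [[363.0, 187.1], [363.5, 179.2], [362.3, 189.6], [362.1, 205.5]] [0.5223 0.8459 0.6446]
top [[320.7, 243.0], [320.6, 242.0], [320.9, 242.8], [320.8, 245.5]] [0.4409 0.0119 0.9393]
wrist [[315.1, 223.8], [315.0, 234.6], [314.4, 222.2], [315.3, 204.2]] [0.4588 0.0077 0.3041]
[0.5009 0.0028 0.3895] [[0.102, 0.995, -0.002], [0.963, -0.098, 0.252], [0.25, -0.028, -0.968]]
[0.4604 0.0079 0.2367] [[0.104, 0.995, 0.001], [0.96, -0.1, 0.26], [0.258, -0.026, -0.966]]
```

View pics/c5.png

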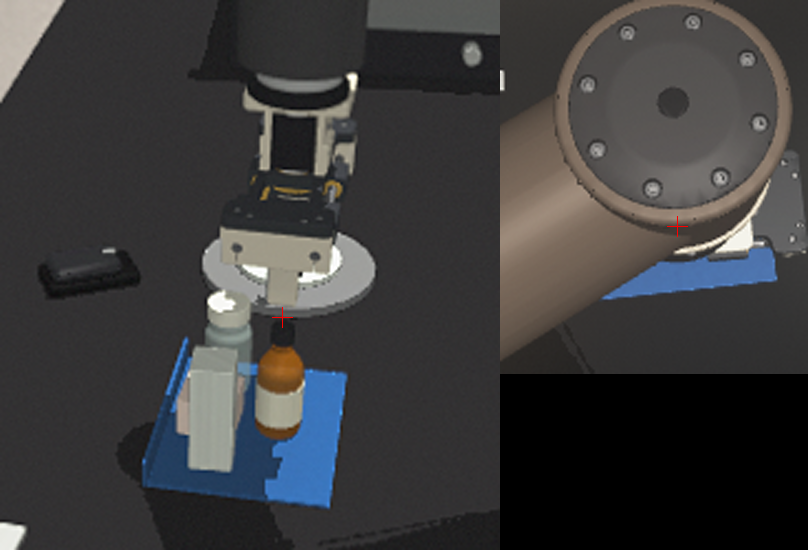

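```bash
python3 - <<'E'
from plant import r
from h import *
import pickle
c=pickle.load(open("w3.pkl","rb"))
X=ray(c,np.array([(45,162),(528,150)])/2+[170,60]-.25,.004);print("w3 tray front",X,np.linalg.norm(X[1]-X[0]))
print("cap",proj(c,[.5294,-.0007,.109]),"seen ~(313,259)")
c=r.capture("wrist");print((-c["R"].T@c["t"]).round(4))
X=ray(c,np.array([(34,126),(345,117)])*.6+[200,60]-.2,.004);print("now tray front",X,np.linalg.norm(X[1]-X[0]));print("cap",proj(c,[.5294,-.0007,.109]), "seen",np.array([189,256])*.6+[200,60])
# tip corner expectation in side
cs=r.capture("side");s=r.get_state();p=s["tcp_pos"]
for y in(0,.0175,.0385):
  for z in(0,.03): print(y,z,(proj(cs,[p[0],p[1]+y,p[2]+z])[0]-[250,60])*2.5)
print("body end bottom",(proj(cs,[p[0],p[1]+.0965,p[2]+.066])[0]-[250,60])*2.5)
E
```

```text
w3 tray front [[ 0.46892094 -0.08966426  0.004     ]
 [ 0.48387143  0.09799939  0.004     ]] 0.18825823292680796
cap [[312.47248815 266.14524013]] seen ~(313,259)
[0.4589 0.0076 0.304 ]
now tray front [[ 0.46617372 -0.08929432  0.004     ]
 [ 0.48033975  0.09644428  0.004     ]] 0.18627802949925615
cap [[314.45342836 222.24470032]] seen [313.4 213.6]
0 0 [283.09050819 318.58981755]
0 0.03 [284.90626708 287.13909667]
0.0175 0 [282.28386926 330.0539314 ]
0.0175 0.03 [284.12027419 298.31749257]
0.0385 0 [281.28032353 344.26957373]
0.0385 0.03 [283.1417547  312.18935971]
body end bottom [282.60642014 312.04495671]
```

The tray and camera geometry are consistent, but the fingers look about 40 mm higher in the side view than the TCP says. One composite should settle where the fingertips really are.

```bash
python3 - <<'E'
from plant import r
from h import *
p=np.array([.16,-.656,.195]);cs=r.capture("side");im=cv2.imread("pics/side0.png");
t=np.radians(-166);yv=np.array([np.sin(t),-np.cos(t),0])
a=cv2.resize(im[0:110,430:590],None,fx=2.4,fy=2.4,interpolation=cv2.INTER_CUBIC)
for sgn in(-1,0,1):
  for z,col in((0,(0,0,255)),(.043,(0,255,0)),):
    uv=proj(cs,p+sgn*.044*yv+[0,0,z])[0];cv2.drawMarker(a,tuple(int(v) for v in (uv-[430,0])*2.4),col,markerSize=8)
c=r.capture("wrist");s=r.get_state();p=s["tcp_pos"];R=Ro.from_euler("xyz",s["eef_rot"],degrees=True).as_matrix()
b=cv2.resize(c["pixels"][:,:,::-1][170:330,215:415],None,fx=2,fy=2,interpolation=cv2.INTER_CUBIC)
for sgn in(-1,1):
  for x in (-.0095,.0095):
   for z,col in((0,(0,0,255)),(-.043,(0,255,0))):
    uv=proj(c,p+R@[x,sgn*.0175,z])[0];cv2.drawMarker(b,tuple(int(v) for v in (uv-[215,170])*2),col,markerSize=8)
h=max(a.shape[0],b.shape[0]);q=lambda m:cv2.copyMakeBorder(m,0,h-m.shape[0],0,0,cv2.BORDER_CONSTANT)
cv2.imwrite("pics/c6.png",np.hstack([q(a),q(b)]))
s=r.get_state();print(s["tcp_pos"],s["gripper_width"])
E
```

```text
[ 5.28007461e-01 -3.03681736e-04  1.14853413e-01] 0.03503900935113502
```

View pics/c6.png

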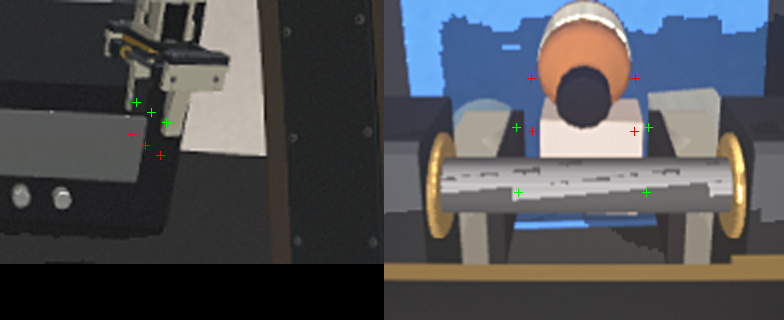

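The fingertips in both views sit roughly 30 mm behind the stated TCP. I'll measure this by gently touching free bench in front of the tray.

```bash
python3 - <<'E'
from plant import r
from h import *
go(r.get_state(),(.437,.03,.115,-185.9),(.437,.03,.01,-185.9))
E
```

```text
at [ 5.280e-01 -3.000e-04  1.149e-01] [-1.7997e+02 -6.0000e-02  1.7404e+02] t 5.35
shift [ 9.37  2.07 -0.01] =3 x [ 3.122e+00  6.900e-01 -2.000e-03] | turn [-0.03 -0.06 -0.06] =1 x [-0.03 -0.06 -0.06]
shift [ 0.  -0.  10.5] =4 x [ 0.    -0.     2.625] | turn [0. 0. 0.] =0 x [0. 0. 0.]
```

>>> carry_out --motion '[0,0,0,0,0,-3,3.5,0,0,0,3.12,0.7,0,3.5,0,0,0,3.12,0.7,0,3.5,0,0,0,3.12,0.7,0,3.5,0,0,0,0,0,0,3.5,0,0,0,0,0,3,3.5,0,0,0,0,0,3,3.5,0,0,0,0,0,3,3.5,0,0,0,0,0,2.5,3.5,0,0,0,0,0,1.5,3.5,0,0,0,0,0,0.5,3.5,0,0,0,0,0,0,3.5,0,0,0,0,0,0,3.5,0,0,0,0,0,0,3.5]'

```text
time_s: 6.52
tcp_pos: [0.4383, 0.0308, 0.0115]
eef_rot: [179.9, 0.1, 174.1]
contact_force: [-0.2, 0.2, -0.1]
gripper_width: 0.0352
```

```bash
python3 - <<'E'
from plant import r
from h import *
s=r.get_state();print(s["tcp_pos"],s["contact_force"])
c=r.capture("side");p=s["tcp_pos"];uv=proj(c,[p,p+[0,0,.03]])
b=c["pixels"][:,:,::-1][130:290,290:450].copy();b=cv2.resize(b,None,fx=3.5,fy=3.5,interpolation=cv2.INTER_CUBIC)
for v,col in zip(uv,((0,0,255),(0,255,0))): cv2.drawMarker(b,tuple(int(k) for k in (v-[290,130])*3.5),col,markerSize=10)
cv2.imwrite("pics/c7.png",b)
E
```

```text
[0.43829152 0.030829   0.01147736] [-0.17417779  0.23184374 -0.11104673]
```

View pics/c7.png

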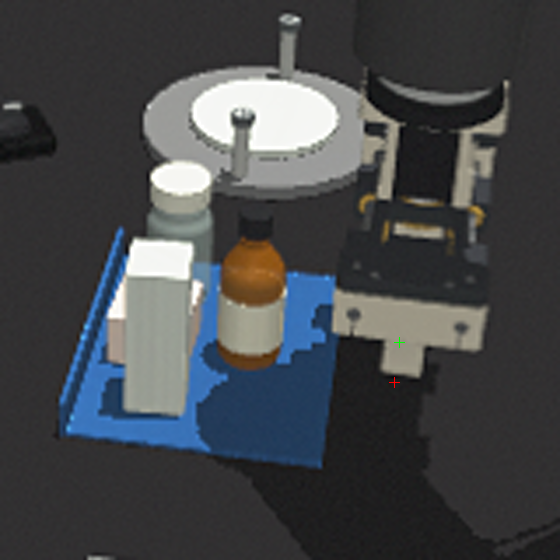

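The finger ends about 30 mm above where the TCP reading puts it. Feeling downwards for the bench.

>>> carry_out --motion '[0,0,0,0,0,1,3.5,0,0,0,0,0,0.5,3.5,0,0,0,0,0,0.2,3.5,0,0,0,0,0,0.15,3.5,0,0,0,0,0,0.15,3.5,0,0,0,0,0,0.1,3.5,0,0,0,0,0,0,3.5,0,0,0,0,0,0,3.5]'

```text
time_s: 7.23
tcp_pos: [0.4375, 0.0304, -0.0104]
eef_rot: [180.0, 0.0, 174.0]
contact_force: [0.0, 0.2, 0.1]
gripper_width: 0.0353
```

>>> carry_out --motion '[0,0,0,0,0,0.1,3.5,0,0,0,0,0,0.1,3.5,0,0,0,0,0,0.1,3.5,0,0,0,0,0,0.1,3.5,0,0,0,0,0,0.1,3.5]'

```text
time_s: 7.65
tcp_pos: [0.4373, 0.0304, -0.0157]
eef_rot: [-180.0, -0.0, 174.0]
contact_force: [-0.4, 0.7, 0.4]
gripper_width: 0.0349
```

>>> carry_out --motion '[0,0,0,0,0,0.1,3.5,0,0,0,0,0,0.1,3.5,0,0,0,0,0,0.1,3.5,0,0,0,0,0,0.1,3.5,0,0,0,0,0,0.1,3.5]'

```text
time_s: 8.07
tcp_pos: [0.4374, 0.0304, -0.0207]
eef_rot: [-180.0, -0.0, 174.0]
contact_force: [-0.6, 0.2, -0.0]
gripper_width: 0.0348
```

>>> carry_out --motion '[0,0,0,0,0,0.1,3.5,0,0,0,0,0,0.1,3.5,0,0,0,0,0,0.1,3.5]'

```text
time_s: 8.32
tcp_pos: [0.4374, 0.0304, -0.0236]
eef_rot: [180.0, 0.0, 174.0]
contact_force: [-0.3, -0.1, -0.7]
gripper_width: 0.0351
```

>>> carry_out --motion '[0,0,0,0,0,0.1,3.5,0,0,0,0,0,0.1,3.5]'

```text
time_s: 8.48
tcp_pos: [0.4374, 0.0304, -0.0256]
eef_rot: [180.0, 0.0, 174.0]
contact_force: [0.1, 0.5, -0.5]
gripper_width: 0.035
```

>>> carry_out --motion '[0,0,0,0,0,0.1,3.5,0,0,0,0,0,0.1,3.5]'

```text
time_s: 8.65
tcp_pos: [0.4374, 0.0304, -0.0277]
eef_rot: [-180.0, -0.0, 174.0]
contact_force: [0.2, -0.8, -0.0]
gripper_width: 0.0346
```

>>> carry_out --motion '[0,0,0,0,0,0.1,3.5,0,0,0,0,0,0.1,3.5]'

```text
time_s: 8.82
tcp_pos: [0.4374, 0.0304, -0.0296]
eef_rot: [180.0, 0.0, 174.0]
contact_force: [-0.5, -0.4, 0.1]
gripper_width: 0.0354
```

>>> carry_out --motion '[0,0,0,0,0,0.1,3.5,0,0,0,0,0,0.1,3.5]'

```text
time_s: 8.98
tcp_pos: [0.4375, 0.0304, -0.0312]
eef_rot: [-180.0, 0.0, 174.1]
contact_force: [-8.5, 2.1, 30.4]
gripper_width: 0.0349
```

>>> carry_out --motion '[0,0,0,0,0,0.1,3.5,0,0,0,0,0,0.1,3.5]'

```text
time_s: 9.15
tcp_pos: [0.4375, 0.0304, -0.0314]
eef_rot: [-180.0, 0.0, 174.1]
contact_force: [-20.0, 3.0, 64.9]
gripper_width: 0.0352
```

The tips touch the bench at a reading of z ≈ -0.0305, so true tip height = reading + 30.5 mm. I'll back off and redo the bottle grasp with that offset.

>>> carry_out --motion '[0,0,0,0,0,-1,6,0,0,0,0,0,-3,6,0,0,0,0,0,-3.5,6,0,0,0,0,0,-3.5,6,0,0,0,0,0,-3.5,6,0,0,0,0,0,-0.5,6,0,0,0,-3.12,-0.7,0,6,0,0,0,-3.12,-0.7,0,6,0,0,0,-2.9,-0.65,0,6,0,0,0,0,0,0,6,0,0,0,0,0,0,6]'

```text
time_s: 10.07
tcp_pos: [0.5268, -0.0001, 0.1155]
eef_rot: [-180.0, -0.1, 173.9]
contact_force: [-1.5, -0.5, 0.1]
gripper_width: 0.0599
```

```bash
python3 - <<'E'
from plant import r
from h import *
s=r.get_state();go(s,(.5285,-.0003,.0165,-185.8));print(s["contact_force"],s["gripper_width"])
E
```

```text
at [ 5.268e-01 -1.000e-04  1.155e-01] [-1.7997e+02 -7.0000e-02  1.7394e+02] t 10.07
shift [-0.19  0.    9.9 ] =3 x [-0.062  0.     3.301] | turn [-0.03 -0.07 -0.26] =1 x [-0.03 -0.07 -0.26]
[-1.47464011 -0.49429     0.14095393] 0.05986170521439907
```

>>> carry_out --motion '[0,0,0,-0.1,0,2.5,6,0,0,0,0,0,2.5,6,0,0,0,0,0,2.5,6,0,0,0,0,0,1.5,5.5,0,0,0,0,0,0.9,5.2,0,0,0,0,0,0,5.2,0,0,0,0,0,0,5.2]'

```text
time_s: 10.65
tcp_pos: [0.5269, 0.0005, 0.0177]
eef_rot: [-180.0, -0.0, 174.1]
contact_force: [-1.2, -0.0, 0.4]
gripper_width: 0.0527
```

>>> carry_out --motion '[0,0,0,0,0,0,4.6,0,0,0,0,0,0,4.3,0,0,0,0,0,0,4,0,0,0,0,0,0,3.5,0,0,0,0,0,0,3.5,0,0,0,0,0,0,3.5,0,0,0,0,0,0,3.5]' --grip_force 15

```text
time_s: 11.23
tcp_pos: [0.5279, 0.0004, 0.0183]
eef_rot: [180.0, 0.1, 174.1]
contact_force: [-0.3, -2.0, 6.8]
gripper_width: 0.0396
```

>>> carry_out --motion '[0,0,0,0,0,-0.2,3.5,0,0,0,0,0,-0.3,3.5,0,0,0,0,0,-0.5,3.5,0,0,0,0,0,0,3.5,0,0,0,0,0,0,3.5]'

```text
time_s: 11.65
tcp_pos: [0.5273, 0.0006, 0.0277]
eef_rot: [180.0, 0.0, 174.0]
contact_force: [0.2, 0.1, -1.5]
gripper_width: 0.039
```

>>> carry_out --motion '[0,0,0,0,0,-1.5,3.5,0,0,0,0,0,-2.5,3.5,0,0,0,0,0,-2,3.5,0,0,0,1.5,3.2,0,3.5,0,0,0,1.5,3.2,0,3.5,0,0,0,1.5,3.2,0,3.5,0,0,0,1.5,3.2,0,3.5,0,0,0,1.5,3.2,0,3.5,0,0,0,1.5,3.2,0,3.5,0,0,0,1.5,3.2,0,3.5,0,0,0,1.4,3.1,0,3.5,0,0,0,0,0,0,3.5,0,0,0,0,0,0,3.5,0,0,0,0,0,0,3.5]'

```text
time_s: 12.82
tcp_pos: [0.4348, 0.2663, 0.0871]
eef_rot: [-180.0, -0.0, 174.1]
contact_force: [0.8, -0.1, -2.5]
gripper_width: 0.0394
```

```bash
python3 - <<'E'
from plant import r
from h import *
s=r.get_state();go(s,(.4375,.268,.0175,-185.9));print(s["contact_force"],s["gripper_width"])
E
```

```text
at [0.4348 0.2663 0.0871] [-1.7996e+02 -4.0000e-02  1.7409e+02] t 12.82
shift [-0.26  0.21  6.96] =2 x [-0.128  0.103  3.48 ] | turn [-0.04 -0.04 -0.01] =1 x [-0.04 -0.04 -0.01]
[ 0.76555493 -0.13370356 -2.48366718] 0.03944785697430874
```

>>> carry_out --motion '[0,0,0,-0.26,0.2,2,3.5,0,0,0,0,0,2,3.5,0,0,0,0,0,1.5,3.5,0,0,0,0,0,0.7,3.5,0,0,0,0,0,0.4,3.5,0,0,0,0,0,0.2,3.5,0,0,0,0,0,0.1,3.5,0,0,0,0,0,0,3.5,0,0,0,0,0,0,3.5]'

```text
time_s: 13.57
tcp_pos: [0.4384, 0.2684, 0.0192]
eef_rot: [179.9, 0.0, 174.0]
contact_force: [0.7, 0.2, -0.8]
gripper_width: 0.0396
```

>>> carry_out --motion '[0,0,0,0,0,0.07,3.5,0,0,0,0,0,0.07,3.5,0,0,0,0,0,0,3.5]'

```text
time_s: 13.82
tcp_pos: [0.4383, 0.2685, 0.0174]
eef_rot: [180.0, 0.0, 174.1]
contact_force: [-0.5, -0.7, 1.1]
gripper_width: 0.0395
```

>>> carry_out --motion '[0,0,0,0,0,0,4.2,0,0,0,0,0,0,4.6,0,0,0,0,0,0,5.4,0,0,0,0,0,0,6,0,0,0,0,0,0,6.4,0,0,0,0,0,-1.5,6.4,0,0,0,0,0,-3,6.4,0,0,0,0,0,-3.5,6.4,0,0,0,0,0,-3,6.4,0,0,0,0,0,0,6.4]'

```text
time_s: 14.65
tcp_pos: [0.4409, 0.2706, 0.1333]
eef_rot: [179.6, 0.4, 174.1]
contact_force: [1.7, 2.0, -0.3]
gripper_width: 0.0643
```

```bash
python3 - <<'E'
from plant import r
from h import *
s=r.get_state();go(s,(.5772,-.0585,.13,-185.9),(.5772,-.0585,.13,-92));print(s["contact_force"],s["gripper_width"])
E
```

```text
at [0.4409 0.2706 0.1333] [179.6    0.37 174.11] t 14.65
shift [-16.93 -31.34   0.22] =9 x [-1.882 -3.483  0.024] | turn [0.4  0.37 0.01] =1 x [0.4  0.37 0.01]
shift [0. 0. 0.] =1 x [0. 0. 0.] | turn [  0.    0.  -93.9] =14 x [ 0.    0.   -6.71]
[ 1.7282818   2.01383958 -0.28519673] 0.06426165968650373
```

>>> carry_out --motion '[0,0,0,-1.85,-3.45,0,7,0,0,0,-1.85,-3.45,0,7,0,0,0,-1.85,-3.45,0,7,0,0,0,-1.85,-3.45,0,7,0,0,0,-1.85,-3.45,0,7,0,0,0,-1.85,-3.45,0,7,0,0,0,-1.85,-3.45,0,7,0,0,0,-1.85,-3.45,0,7,0,0,0,-1.85,-3.45,0,7]'

```text
time_s: 15.4
tcp_pos: [0.5718, -0.0599, 0.1271]
eef_rot: [180.0, 0.0, 174.0]
contact_force: [1.6, 0.4, 0.0]
gripper_width: 0.0699
```

>>> carry_out --motion '[0,0,-6.7,0,0,0,7,0,0,-6.7,0,0,0,7,0,0,-6.7,0,0,0,7,0,0,-6.7,0,0,0,7,0,0,-6.7,0,0,0,7,0,0,-6.7,0,0,0,7,0,0,-6.7,0,0,0,7,0,0,-6.7,0,0,0,7,0,0,-6.7,0,0,0,7,0,0,-6.7,0,0,0,7,0,0,-6.7,0,0,0,7,0,0,-6.7,0,0,0,7,0,0,-6.7,0,0,0,7,0,0,-6.8,0,0,0,7,0,0,0,0,0,0,7,0,0,0,0,0,0,7]'

```text
time_s: 16.73
tcp_pos: [0.5714, -0.058, 0.127]
eef_rot: [180.0, -0.0, -92.3]
contact_force: [-0.2, 0.2, -0.6]
gripper_width: 0.0697
```

```bash
python3 - <<'E'
from plant import r
from h import *
import pickle
s=r.get_state();go(s,(.5772,-.0585,.13,-92),(.5772,-.0585,.01,-92));print(s["contact_force"],s["gripper_width"],s["joints"])
c=r.capture("wrist");pickle.dump(c,open("w8.pkl","wb"))
im=c["pixels"][:,:,::-1][60:330,180:460];cv2.imwrite("pics/w8.png",cv2.resize(im,None,fx=2.2,fy=2.2,interpolation=cv2.INTER_CUBIC))
E
```

```text
at [ 0.5714 -0.058   0.127 ] [179.99  -0.   -92.27] t 16.73
shift [ 0.03 -0.59 -0.3 ] =1 x [ 0.028 -0.586 -0.305] | turn [ 0.01 -0.   -0.27] =1 x [ 0.01 -0.   -0.27]
shift [-0. -0. 12.] =4 x [-0. -0.  3.] | turn [0. 0. 0.] =0 x [0. 0. 0.]
[-0.22444459  0.24677224 -0.62419662] 0.06974961343217355 [ 1.37141555e+01  1.42581858e+01 -1.77264279e+01 -2.27310510e-03
 -5.80245983e+01 -1.59870126e+01]
```

View pics/w8.png

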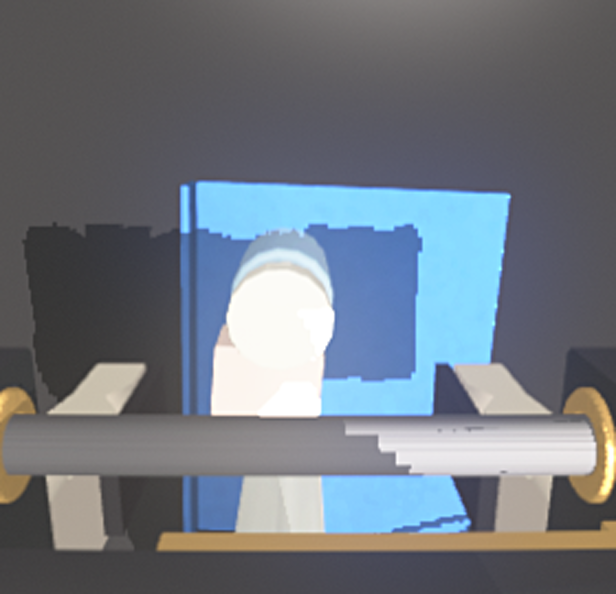

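The view shows the jar cap (280,317) slightly left of mid-fingers (about 290), matching the +x correction still to make.

```bash
python3 - <<'E'
from plant import r
from h import *
import pickle
c=pickle.load(open("w8.pkl","rb"));f=lambda P:(np.array(P,float)+.5)/2.2-.5+[180,60]
X=ray(c,f([(280,317),(227,317),(334,317),(280,265)]),.094);print(X.round(4),np.linalg.norm(X[1]-X[2]))
print("tray right edge corners",ray(c,f([(197,182),(510,194)]),.004).round(4))
E
```

```text
[[ 0.5775 -0.0603  0.094 ]
 [ 0.5964 -0.061   0.094 ]
 [ 0.5583 -0.0595  0.094 ]
 [ 0.5766 -0.0792  0.094 ]] 0.03810543084215375
tray right edge corners [[ 0.6174 -0.1019  0.004 ]
 [ 0.4684 -0.0904  0.004 ]]
```

>>> carry_out --motion '[0,0,0,0.15,-0.6,0,6.2,0,0,0,0,0,0,6.2,0,0,0,0,0,2.5,6.2,0,0,0,0,0,3,6.2,0,0,0,0,0,2.5,6.2,0,0,0,0,0,2,6.2,0,0,0,0,0,1.4,6,0,0,0,0,0,0.6,5.8,0,0,0,0,0,0,5.4,0,0,0,0,0,0,5.4]'

```text
time_s: 17.62
tcp_pos: [0.5778, -0.0598, 0.0074]
eef_rot: [-180.0, -0.0, -92.1]
contact_force: [0.5, 0.0, -0.3]
gripper_width: 0.0547
```

>>> carry_out --motion '[0,0,0,0,0,0,5,0,0,0,0,0,0,4.7,0,0,0,0,0,0,4.5,0,0,0,0,0,0,4.3,0,0,0,0,0,0,4,0,0,0,0,0,0,3.5,0,0,0,0,0,0,3.5,0,0,0,0,0,0,3.5,0,0,0,0,0,0,3.5]' --grip_force 18

```text
time_s: 18.37
tcp_pos: [0.5782, -0.0597, 0.0077]
eef_rot: [-179.9, 0.0, -92.0]
contact_force: [1.3, 0.4, 5.1]
gripper_width: 0.0412
```

>>> carry_out --motion '[0,0,0,0,0,-0.3,3.5,0,0,0,0,0,-1,3.5,0,0,0,0,0,-2.5,3.5,0,0,0,0,0,-3.2,3.5,0,0,0,0,0,-3.2,3.5,0,0,0,0,0,-2,3.5,0,0,0,0,0,0,3.5,0,0,0,0,0,0,3.5]'

```text
time_s: 19.03
tcp_pos: [0.5775, -0.0595, 0.1305]
eef_rot: [-179.9, 0.1, -92.1]
contact_force: [-0.7, 0.1, -2.9]
gripper_width: 0.0417
```

```bash
python3 - <<'E'
from plant import r
from h import *
s=r.get_state();go(s,(.515,.26,.13,-92),(.515,.26,.13,-182),(.515,.26,.0067,-182));print(s["contact_force"],s["gripper_width"])
E
```

```text
at [ 0.5775 -0.0595  0.1305] [-1.7988e+02  5.0000e-02 -9.2080e+01] t 19.03
shift [-31.71   7.41   0.07] =10 x [-3.171  0.741  0.007] | turn [-0.12  0.05 -0.08] =1 x [-0.12  0.05 -0.08]
shift [0. 0. 0.] =1 x [0. 0. 0.] | turn [-0. -0. 90.] =13 x [-0.   -0.    6.92]
shift [-0.   -0.   12.33] =4 x [-0.    -0.     3.082] | turn [0. 0. 0.] =0 x [0. 0. 0.]
[-0.72039581  0.10932055 -2.89317911] 0.04168662755052518
```

>>> carry_out --motion '[0,0,0,-2,0.5,0,3.5,0,0,0,-3.2,0.75,0,3.5,0,0,0,-3.2,0.75,0,3.5,0,0,0,-3.2,0.75,0,3.5,0,0,0,-3.2,0.75,0,3.5,0,0,0,-3.2,0.75,0,3.5,0,0,0,-3.2,0.75,0,3.5,0,0,0,-3.2,0.75,0,3.5,0,0,0,-3.2,0.75,0,3.5,0,0,0,-2.5,0.6,0,3.5,0,0,0,-1.6,0.35,0,3.5]'

```text
time_s: 19.95
tcp_pos: [0.5126, 0.2615, 0.1274]
eef_rot: [179.9, -0.1, -92.0]
contact_force: [-0.2, -1.0, -1.4]
gripper_width: 0.0415
```

>>> carry_out --motion '[0,0,6,0,0,0,3.5,0,0,7,0,0,0,3.5,0,0,7,0,0,0,3.5,0,0,7,0,0,0,3.5,0,0,7,0,0,0,3.5,0,0,7,0,0,0,3.5,0,0,7,0,0,0,3.5,0,0,7,0,0,0,3.5,0,0,7,0,0,0,3.5,0,0,7,0,0,0,3.5,0,0,7,0,0,0,3.5,0,0,7,0,0,0,3.5,0,0,7,0,0,0,3.5,0,0,0,0,0,0,3.5,0,0,0,0,0,0,3.5]'

```text
time_s: 21.2
tcp_pos: [0.5138, 0.259, 0.1281]
eef_rot: [-179.9, -0.1, 178.1]
contact_force: [0.1, 0.6, -0.5]
gripper_width: 0.0412
```

```bash
python3 - <<'E'
from plant import r
from h import *
s=r.get_state();go(s,(.515,.26,.0067,-182));print(s["contact_force"],s["gripper_width"])
E
```

```text
at [0.5138 0.259  0.1281] [-1.7992e+02 -9.0000e-02  1.7814e+02] t 21.2
shift [-0.14  0.12 12.14] =4 x [-0.035  0.03   3.034] | turn [-0.08 -0.09  0.14] =1 x [-0.08 -0.09  0.14]
[ 0.08645198  0.61931325 -0.47624795] 0.041235468101494
```

>>> carry_out --motion '[0,0,0,-0.1,0.1,2,3.5,0,0,0,0,0,3,3.5,0,0,0,0,0,3,3.5,0,0,0,0,0,2,3.5,0,0,0,0,0,1,3.5,0,0,0,0,0,0.5,3.5,0,0,0,0,0,0.3,3.5,0,0,0,0,0,0.1,3.5,0,0,0,0,0,0,3.5,0,0,0,0,0,0,3.5]'

```text
time_s: 22.03
tcp_pos: [0.516, 0.2613, 0.0112]
eef_rot: [179.9, 0.1, 178.0]
contact_force: [0.0, 0.3, -2.1]
gripper_width: 0.0416
```

>>> carry_out --motion '[0,0,0,0,0,0.15,3.5,0,0,0,0,0,0.1,3.5,0,0,0,0,0,0.08,3.5,0,0,0,0,0,0.05,3.5,0,0,0,0,0,0,3.5]'

```text
time_s: 22.45
tcp_pos: [0.5156, 0.2608, 0.0067]
eef_rot: [180.0, 0.0, 178.0]
contact_force: [-1.8, -1.0, 3.1]
gripper_width: 0.0418
```

>>> carry_out --motion '[0,0,0,0,0,0,4.4,0,0,0,0,0,0,4.8,0,0,0,0,0,0,5.4,0,0,0,0,0,0,5.8,0,0,0,0,0,0,6,0,0,0,0,0,-1.5,6,0,0,0,0,0,-3,6,0,0,0,0,0,-3.5,6,0,0,0,0,0,-3.5,6,0,0,0,0,0,-1.3,6,0,0,0,0,0,0,6]'

```text
time_s: 23.37
tcp_pos: [0.5174, 0.2623, 0.1388]
eef_rot: [179.7, 0.3, 178.0]
contact_force: [-0.9, 0.7, 0.5]
gripper_width: 0.0601
```

```bash
python3 - <<'E'
from plant import r
from h import *
s=r.get_state();go(s,(.5815,.0473,.13,-182),(.5815,.0473,.13,-92));print(s["contact_force"],s["gripper_width"])
E
```

```text
at [0.5174 0.2623 0.1388] [179.72   0.32 177.97] t 23.37
shift [ -7.16 -21.26   0.82] =7 x [-1.023 -3.038  0.117] | turn [ 0.28  0.32 -0.03] =1 x [ 0.28  0.32 -0.03]
shift [0. 0. 0.] =1 x [0. 0. 0.] | turn [  0.   0. -90.] =13 x [ 0.    0.   -6.92]
[-0.91398991  0.73946906  0.54816381] 0.06014947206317544
```

>>> carry_out --motion '[0,0,0,-1,-3,0.1,6,0,0,0,-1,-3,0.1,6,0,0,0,-1,-3,0.1,6,0,0,0,-1,-3,0.1,6,0,0,0,-1,-3,0.1,6,0,0,0,-1,-3,0.1,6,0,0,0,-1,-3,0,6,0,0,0,0,0,0,6]'

```text
time_s: 24.03
tcp_pos: [0.5779, 0.0441, 0.1273]
eef_rot: [-179.9, -0.1, 177.8]
contact_force: [0.5, 0.6, -0.3]
gripper_width: 0.06
```

>>> carry_out --motion '[0,0,-6,0,0,0,6,0,0,-7,0,0,0,6,0,0,-7,0,0,0,6,0,0,-7,0,0,0,6,0,0,-7,0,0,0,6,0,0,-7,0,0,0,6,0,0,-7,0,0,0,6,0,0,-7,0,0,0,6,0,0,-7,0,0,0,6,0,0,-7,0,0,0,6,0,0,-7,0,0,0,6,0,0,-7,0,0,0,6,0,0,-7,0,0,0,6,0,0,0,0,0,0,6,0,0,0,0,0,0,6,0,0,0,0,0,0,6]'

```text
time_s: 25.37
tcp_pos: [0.5775, 0.0484, 0.1279]
eef_rot: [180.0, -0.0, -92.3]
contact_force: [-0.5, 0.0, 0.2]
gripper_width: 0.0603
```

```bash
python3 - <<'E'
from plant import r
from h import *
import pickle
s=r.get_state();go(s,(.582,.0473,.13,-92),(.582,.0473,.0155,-92));print(s["contact_force"],s["gripper_width"])
c=r.capture("wrist");pickle.dump(c,open("w9.pkl","wb"))
im=c["pixels"][:,:,::-1][60:330,180:460];cv2.imwrite("pics/w9.png",cv2.resize(im,None,fx=2.2,fy=2.2,interpolation=cv2.INTER_CUBIC))
E
```

```text
at [0.5775 0.0484 0.1279] [ 1.7997e+02 -1.0000e-02 -9.2300e+01] t 25.37
shift [ 0.09 -0.45 -0.21] =1 x [ 0.093 -0.449 -0.209] | turn [ 0.03 -0.01 -0.3 ] =1 x [ 0.03 -0.01 -0.3 ]
shift [-0.   -0.   11.45] =4 x [-0.    -0.     2.862] | turn [0. 0. 0.] =0 x [0. 0. 0.]
[-0.4766248   0.00728256  0.17294461] 0.06025244295520208
```

View pics/w9.png

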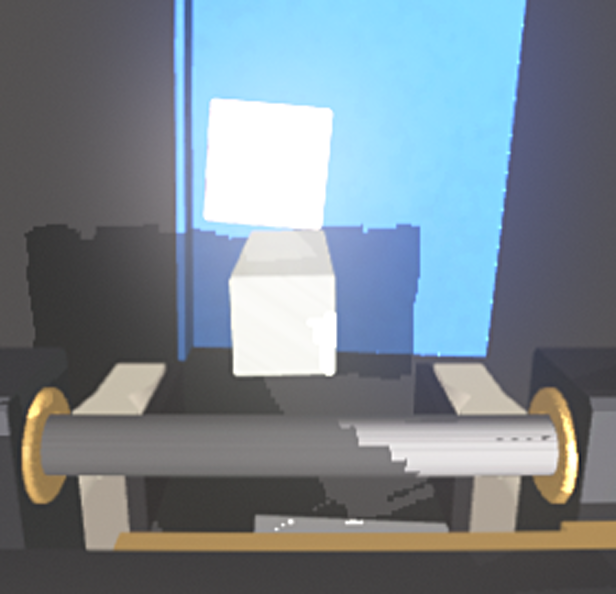

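The view shows the bar top with corners (230,280), (335,276), (335,375), (232,377), and the block top with corners (212,98), (332,107), (322,230), (204,220). Measuring both precisely.

```bash
python3 - <<'E'
from h import *
import pickle
c=pickle.load(open("w9.pkl","rb"));f=lambda P:(np.array(P,float)+.5)/2.2-.5+[180,60]
def rect(n,P,z):
    X=ray(c,f(P),z)[:,:2];e=[X[1]-X[0],X[2]-X[3],X[0]-X[3],X[1]-X[2]]
    print(n,X.mean(0).round(4),[round(np.linalg.norm(v)*1e3,1) for v in e],[round(float(np.degrees(np.arctan2(v[1],v[0])))%90,1) for v in e])
rect("bar",[(230,280),(335,276),(335,375),(232,377)],.104)
g=c["pixels"].astype(int).min(2);m=(g>235).astype(np.uint8);m[:, :]=m
m2=np.zeros_like(m);m2[95:166,265:335]=m[95:166,265:335]
n,l,st,_=cv2.connectedComponentsWithStats(m2);k=1+np.argmax(st[1:,4]);pts=np.argwhere(l==k)[:,::-1].astype(np.float32)
print(st[k]);b=cv2.boxPoints(cv2.minAreaRect(pts));print(((b-[180,60])*2.2).round(0).tolist())
rect("block",[(212,98),(332,107),(322,230),(204,220)],.039)
X=ray(c,f([(192,0),(186,355),(525,0),(487,355)]),.004).round(4);print(X)
E
```

```text
bar [0.5825 0.0474] [np.float64(35.3), np.float64(36.1), np.float64(34.9), np.float64(35.6)] [89.9, 88.9, 87.3, 88.5]
[ 273  105   58   60 3050]
[[199.0, 219.0], [210.0, 97.0], [332.0, 107.0], [322.0, 229.0]]
block [ 0.5881 -0.004 ] [np.float64(49.4), np.float64(50.8), np.float64(50.6), np.float64(51.2)] [83.5, 82.8, 82.0, 83.6]
[[ 0.6198 -0.0762  0.004 ]
 [ 0.6363  0.0914  0.004 ]
 [ 0.4705 -0.0707  0.004 ]
 [ 0.4826  0.0977  0.004 ]]
```

>>> carry_out --motion '[0,0,-0.7,0.1,-0.47,0,5.8,0,0,0,0,0,0,5.8,0,0,0,0,0,2.5,5.8,0,0,0,0,0,3,5.8,0,0,0,0,0,2.5,5.8,0,0,0,0,0,2,5.8,0,0,0,0,0,1,5.6,0,0,0,0,0,0.5,5.2,0,0,0,0,0,0,5,0,0,0,0,0,0,4.8,0,0,0,0,0,0,4.8]'

```text
time_s: 26.33
tcp_pos: [0.5835, 0.0475, 0.0146]
eef_rot: [-179.9, 0.0, -91.4]
contact_force: [0.3, -0.3, 0.4]
gripper_width: 0.0484
```

>>> carry_out --motion '[0,0,0,0,0,0,4.4,0,0,0,0,0,0,4.2,0,0,0,0,0,0,4,0,0,0,0,0,0,3.8,0,0,0,0,0,0,3.6,0,0,0,0,0,0,3,0,0,0,0,0,0,3,0,0,0,0,0,0,3,0,0,0,0,0,0,3]' --grip_force 35

```text
time_s: 27.08
tcp_pos: [0.5828, 0.0473, 0.0135]
eef_rot: [-180.0, 0.0, -91.3]
contact_force: [0.4, -1.2, 2.5]
gripper_width: 0.0359
```

>>> carry_out --motion '[0,0,0,0,0,-0.3,3,0,0,0,0,0,-1,3,0,0,0,0,0,-2.5,3,0,0,0,0,0,-3,3,0,0,0,0,0,-2.5,3,0,0,0,0,0,-2,3,0,0,0,0,0,0,3,0,0,0,0,0,0,3]'

```text
time_s: 27.75
tcp_pos: [0.5825, 0.0474, 0.1274]
eef_rot: [-179.9, 0.1, -91.4]
contact_force: [-1.0, 0.1, -5.1]
gripper_width: 0.0357
```

```bash
python3 - <<'E'
from plant import r
from h import *
s=r.get_state();go(s,(.5835,.253,.125,-91.5),(.5835,.253,.125,-182),(.5835,.253,.0128,-182));print(s["contact_force"],s["gripper_width"])
E
```

```text
at [0.5825 0.0474 0.1274] [-1.7991e+02  7.0000e-02 -9.1370e+01] t 27.75
shift [-20.55   0.39   0.27] =6 x [-3.426  0.065  0.044] | turn [-0.09  0.07  0.13] =1 x [-0.09  0.07  0.13]
shift [0. 0. 0.] =1 x [0. 0. 0.] | turn [-0.  -0.  90.5] =13 x [-0.   -0.    6.96]
shift [-0.   -0.   11.22] =4 x [-0.    -0.     2.805] | turn [0. 0. 0.] =0 x [0. 0. 0.]
[-1.03470352  0.10633119 -5.12893606] 0.03574259727844272
```

>>> carry_out --motion '[0,0,0,-2,0,0,3,0,0,0,-3,0.1,0,3,0,0,0,-3.2,0.1,0,3,0,0,0,-3.2,0.1,0,3,0,0,0,-3.2,0.1,0,3,0,0,0,-3,0,0,3,0,0,0,-2,0,0,3,0,0,0,-1,0,0,3]'

```text
time_s: 28.42
tcp_pos: [0.582, 0.2553, 0.124]
eef_rot: [179.8, -0.1, -91.3]
contact_force: [-0.5, -0.8, -3.3]
gripper_width: 0.0359
```

>>> carry_out --motion '[0,0,5,0,0,0,3,0,0,7,0,0,0,3,0,0,7,0,0,0,3,0,0,7,0,0,0,3,0,0,7,0,0,0,3,0,0,7,0,0,0,3,0,0,7,0,0,0,3,0,0,7,0,0,0,3,0,0,7,0,0,0,3,0,0,7,0,0,0,3,0,0,7,0,0,0,3,0,0,7,0,0,0,3,0,0,7,0,0,0,3,0,0,1.5,0,0,0,3,0,0,0,0,0,0,3,0,0,0,0,0,0,3]'

```text
time_s: 29.75
tcp_pos: [0.5826, 0.2524, 0.125]
eef_rot: [-179.9, -0.1, 178.2]
contact_force: [0.3, 0.5, -3.4]
gripper_width: 0.0357
```

```bash
python3 - <<'E'
from plant import r
from h import *
s=r.get_state();go(s,(.5835,.253,.0128,-182));print(s["contact_force"],s["gripper_width"])
E
```

```text
at [0.5826 0.2524 0.125 ] [-1.7992e+02 -1.1000e-01  1.7820e+02] t 29.75
shift [-0.11  0.08 11.22] =4 x [-0.029  0.02   2.806] | turn [-0.08 -0.11  0.2 ] =1 x [-0.08 -0.11  0.2 ]
[ 0.2984831   0.48027875 -3.4479693 ] 0.03574980301125203
```

>>> carry_out --motion '[0,0,0,0,0,2,3,0,0,0,0,0,3,3,0,0,0,0,0,2.5,3,0,0,0,0,0,1.8,3,0,0,0,0,0,0.9,3,0,0,0,0,0,0.4,3,0,0,0,0,0,0.2,3,0,0,0,0,0,0,3,0,0,0,0,0,0,3,0,0,0,0,0,0,3]'

```text
time_s: 30.58
tcp_pos: [0.584, 0.2537, 0.0195]
eef_rot: [179.9, 0.1, 178.2]
contact_force: [0.2, -0.4, -2.5]
gripper_width: 0.0354
```

>>> carry_out --motion '[0,0,0,0,0,0.25,3,0,0,0,0,0,0.15,3,0,0,0,0,0,0.08,3,0,0,0,0,0,0.05,3,0,0,0,0,0,0,3,0,0,0,0,0,0,3]'

```text
time_s: 31.08
tcp_pos: [0.5833, 0.2532, 0.0129]
eef_rot: [-180.0, -0.0, 178.1]
contact_force: [0.5, -0.7, -3.5]
gripper_width: 0.0359
```

>>> carry_out --motion '[0,0,0,0,0,0.05,3,0,0,0,0,0,0.03,3,0,0,0,0,0,0,3]'

```text
time_s: 31.33
tcp_pos: [0.5834, 0.2533, 0.0126]
eef_rot: [180.0, 0.0, 178.1]
contact_force: [-1.0, 0.4, 1.2]
gripper_width: 0.036
```

>>> carry_out --motion '[0,0,0,0,0,0,3.8,0,0,0,0,0,0,4.2,0,0,0,0,0,0,4.8,0,0,0,0,0,0,5.4,0,0,0,0,0,-1.5,6,0,0,0,0,0,-3,7,0,0,0,0,0,-3.5,7,0,0,0,0,0,-3,7,0,0,0,0,0,-1.5,7,0,0,4.6,0,0,0,7,0,0,0,0,0,0,7]'

```text
time_s: 32.25
tcp_pos: [0.584, 0.2538, 0.1389]
eef_rot: [179.9, 0.1, 173.3]
contact_force: [-0.0, -0.1, -0.3]
gripper_width: 0.0696
```

```bash
python3 - <<'E'
from plant import r
from h import *
s=r.get_state();go(s,(.588,-.004,.13,-186.6),(.588,-.004,-.02,-186.6));print(s["contact_force"],s["gripper_width"])
E
```

```text
at [0.584  0.2538 0.1389] [1.7987e+02 1.2000e-01 1.7334e+02] t 32.25
shift [ -3.39 -25.56   0.83] =8 x [-0.423 -3.195  0.104] | turn [ 0.13  0.12 -0.06] =1 x [ 0.13  0.12 -0.06]
shift [ 0. -0. 15.] =5 x [ 0. -0.  3.] | turn [0. 0. 0.] =0 x [0. 0. 0.]
[-0.01945924 -0.07315719 -0.30759982] 0.06964155316536941
```

>>> carry_out --motion '[0,0,0,-0.4,-3,0.1,7,0,0,0,-0.42,-3.2,0.1,7,0,0,0,-0.42,-3.2,0.1,7,0,0,0,-0.42,-3.2,0.1,7,0,0,0,-0.42,-3.2,0.1,7,0,0,0,-0.42,-3.2,0.1,7,0,0,0,-0.42,-3.2,0.1,7,0,0,0,-0.42,-3.2,0.1,7,0,0,0,0,0,2,7,0,0,0,0,0,3,7,0,0,0,0,0,2,7,0,0,0,0,0,1,7,0,0,0,0,0,0,7,0,0,0,0,0,0,7,0,0,0,0,0,0,7]'

```text
time_s: 33.5
tcp_pos: [0.5888, -0.0026, 0.0502]
eef_rot: [180.0, 0.1, 173.6]
contact_force: [0.8, -0.1, 0.7]
gripper_width: 0.07
```

```bash
python3 - <<'E'
from plant import r
from h import *
s=r.get_state();go(s,(.588,-.004,-.021,-186.6));print(s["contact_force"],s["gripper_width"])
c=r.capture("wrist");a=cv2.resize(c["pixels"][:,:,::-1][100:330,190:440],None,fx=1.7,fy=1.7,interpolation=cv2.INTER_CUBIC)
c=r.capture("side");b=cv2.resize(c["pixels"][:,:,::-1][190:380,290:440],(308,391),interpolation=cv2.INTER_CUBIC)
cv2.imwrite("pics/c10.png",np.hstack([a,b]))
E
```

```text
at [ 0.5888 -0.0026  0.0502] [1.7999e+02 8.0000e-02 1.7361e+02] t 33.5
shift [ 0.08 -0.15  7.12] =3 x [ 0.026 -0.05   2.374] | turn [0.01 0.08 0.21] =1 x [0.01 0.08 0.21]
[ 0.77466155 -0.06065194  0.74307877] 0.06995521218881466
```

View pics/c10.png

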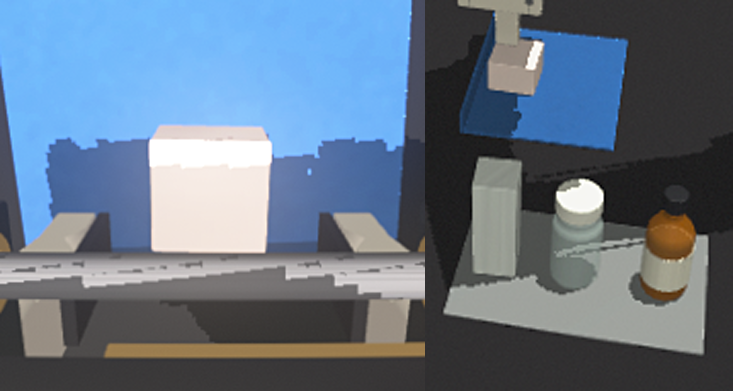

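All three stand upright on the mat and the block (210,190) sits between the fingers (inner edges 108 and 320). Descend and grip.

>>> carry_out --motion '[0,0,0.1,0.05,-0.14,2,7,0,0,0,0,0,2,7,0,0,0,0,0,1.5,7,0,0,0,0,0,0.9,7,0,0,0,0,0,0.5,6.6,0,0,0,0,0,0.2,6.3,0,0,0,0,0,0,6,0,0,0,0,0,0,6,0,0,0,0,0,0,6]'

```text
time_s: 34.35
tcp_pos: [0.588, -0.0041, -0.0209]
eef_rot: [180.0, 0.1, 173.5]
contact_force: [0.2, -0.3, 0.0]
gripper_width: 0.0602
```

>>> carry_out --motion '[0,0,0,0,0,0,5.8,0,0,0,0,0,0,5.6,0,0,0,0,0,0,5.4,0,0,0,0,0,0,5.2,0,0,0,0,0,0,5,0,0,0,0,0,0,4.5,0,0,0,0,0,0,4.5,0,0,0,0,0,0,4.5,0,0,0,0,0,0,4.5]' --grip_force 15

```text
time_s: 35.1
tcp_pos: [0.5873, -0.0043, -0.0218]
eef_rot: [-180.0, 0.0, 173.4]
contact_force: [0.1, 0.4, 1.0]
gripper_width: 0.0498
```

>>> carry_out --motion '[0,0,0,0,0,-0.3,4.5,0,0,0,0,0,-1,4.5,0,0,0,0,0,-2.5,4.5,0,0,0,0,0,-3,4.5,0,0,0,0,0,-3,4.5,0,0,0,0,0,-3,4.5,0,0,0,0,0,-3,4.5,0,0,0,0,0,0,4.5,0,0,0,0,0,0,4.5]'

```text
time_s: 35.85
tcp_pos: [0.5885, -0.0039, 0.1392]
eef_rot: [179.9, 0.3, 173.4]
contact_force: [0.5, -0.7, -2.0]
gripper_width: 0.0501
```

```bash
python3 - <<'E'
from plant import r
from h import *
s=r.get_state();go(s,(.565,-.28,.137,-186.6),(.565,-.28,.137,-190.5));print(s["contact_force"],s["gripper_width"])
im=cv2.imread("pics/top0.png");c=r.capture("top")
g=im[:,:,:].min(2);m=np.zeros_like(g);m[190:260,410:475]=(g[190:260,410:475]>225)*1
n,l,st,ce=cv2.connectedComponentsWithStats(m);k=1+np.argmax(st[1:,4]);print(st[k])
cn=cv2.findContours((l==k).astype(np.uint8),0,1)[0][0][:,0,:]
X=ray(c,cn,.02)[:,:2];A=np.c_[2*X,np.ones(len(X))];q=np.linalg.lstsq(A,(X**2).sum(1),rcond=None)[0];print("plate circle",q[:2],"r",np.sqrt(q[2]+q[:2]@q[:2]))
E
```

```text
at [ 0.5885 -0.0039  0.1392] [179.88   0.27 173.45] t 35.85
shift [ -0.81 -27.7    0.17] =8 x [-0.101 -3.462  0.021] | turn [0.12 0.27 0.05] =1 x [0.12 0.27 0.05]
shift [0. 0. 0.] =1 x [0. 0. 0.] | turn [-0.  -0.   3.9] =1 x [-0.  -0.   3.9]
[ 0.51909253 -0.72337971 -1.96078346] 0.05007977544120406
[ 419  201   48   48 1793]
plate circle [ 0.52939467 -0.27968344] r 0.053125756593000915
```

>>> carry_out --motion '[0,0,0,-0.1,-2,0,4.5,0,0,0,-0.1,-3.4,0,4.5,0,0,0,-0.1,-3.5,0,4.5,0,0,0,-0.1,-3.5,0,4.5,0,0,0,-0.1,-3.5,0,4.5,0,0,0,-0.1,-3.5,0,4.5,0,0,0,-0.1,-3.5,0,4.5,0,0,0,-0.1,-3,0,4.5,0,0,4,0,-1.8,0,4.5,0,0,0,0,0,0,4.5,0,0,0,0,0,0,4.5,0,0,0,0,0,0,4.5]'

```text
time_s: 36.9
tcp_pos: [0.5629, -0.2799, 0.1351]
eef_rot: [180.0, -0.1, 169.5]
contact_force: [0.4, -0.3, -1.4]
gripper_width: 0.0496
```

```bash
python3 - <<'E'
from plant import r
from h import *
import pickle
s=r.get_state();go(s,(.528,-.2795,.13,-190.6));print(s["contact_force"],s["gripper_width"])
c=r.capture("wrist");pickle.dump(c,open("w11.pkl","wb"))
cv2.imwrite("pics/w11.png",cv2.resize(c["pixels"][:,:,::-1][40:290,140:500],None,fx=2.2,fy=2.2,interpolation=cv2.INTER_CUBIC))
E
```

```text
at [ 0.5629 -0.2799  0.1351] [ 1.7998e+02 -1.1000e-01  1.6947e+02] t 36.9
shift [ 3.44 -0.6   0.52] =1 x [ 3.435 -0.597  0.518] | turn [ 0.02 -0.11  0.07] =1 x [ 0.02 -0.11  0.07]
[ 0.37704523 -0.34129759 -1.42249785] 0.049600090762238765
```

View pics/w11.png

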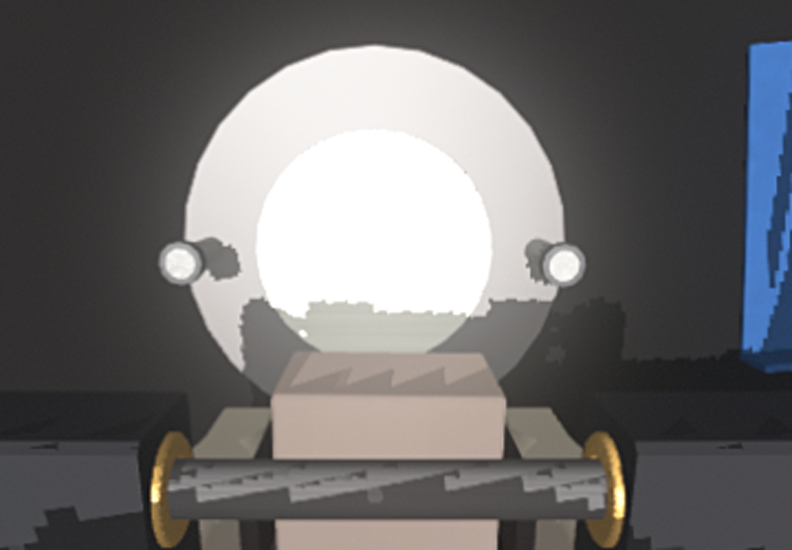

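The view shows the post caps at (180,262) and (565,265), and the plate from x=256 to 492 with its top edge at y=128. Fitting these.

```bash
python3 - <<'E'
from h import *
import pickle
c=pickle.load(open("w11.pkl","rb"));f=lambda P:(np.array(P,float)+.5)/2.2-.5+[140,40]
P=ray(c,f([(180,262),(565,265)]),.062)[:,:2];d=P[1]-P[0];print("posts",P.round(4),"mid",P.mean(0).round(4),"dist",np.linalg.norm(d),"yaw",np.degrees(np.arctan2(-d[0],d[1])))
def circ(X):
    A=np.c_[2*X,np.ones(len(X))];q=np.linalg.lstsq(A,(X**2).sum(1),rcond=None)[0];return q[:2].round(4),np.sqrt(q[2]+q[:2]@q[:2]).round(4)
g=c["pixels"].min(2);m=(g>=252).astype(np.uint8)
n,l,st,_=cv2.connectedComponentsWithStats(m);k=1+np.argmax(st[1:,4]);print(st[k])
cn=cv2.findContours((l==k).astype(np.uint8),0,1)[0][0][:,0,:];cn=cn[cn[:,1]<165]
print("plate",circ(ray(c,cn,.02)[:,:2]))
print("plate hand",circ(ray(c,f([(374,128),(256,248),(492,248),(290,165),(460,165),(262,280),(488,280)]),.02)[:,:2]))
c=pickle.load(open("w1.pkl","rb"));P=ray(c,[(127,203),(222,211)],.062)[:,:2];print(P.round(4),P.mean(0).round(4))
E
```

```text
posts [[ 0.5148 -0.3557]
 [ 0.5446 -0.2024]] mid [ 0.5297 -0.279 ] dist 0.15620604874547175 yaw -11.008306489880697
[ 257   99  106   85 7283]
plate (array([ 0.5297, -0.2795]), np.float64(0.0541))
plate hand (array([ 0.53 , -0.279]), np.float64(0.0551))
[[ 0.5153 -0.3552]
 [ 0.5443 -0.2009]] [ 0.5298 -0.278 ]
```

>>> carry_out --motion '[0,0,0.45,1.65,-0.3,0,4.5,0,0,0,1.6,-0.3,0,4.5,0,0,0,0,0,2,4.5,0,0,0,0,0,3,4.5,0,0,0,0,0,2,4.5,0,0,0,0,0,1,4.5,0,0,0,0,0,0,4.5,0,0,0,0,0,0,4.5,0,0,0,0,0,0,4.5]'

```text
time_s: 37.7
tcp_pos: [0.5317, -0.2801, 0.0575]
eef_rot: [-180.0, 0.1, 169.1]
contact_force: [0.6, 0.1, -0.1]
gripper_width: 0.0499
```

```bash
python3 - <<'E'
from plant import r
from h import *
import time
s=r.get_state();go(s,(.5297,-.2793,-.0055,-191));print(s["contact_force"],s["gripper_width"])
E
```

```text
at [ 0.5317 -0.2801  0.0575] [-1.7998e+02  1.0000e-01  1.6906e+02] t 37.7
shift [0.22 0.04 6.3 ] =2 x [0.112 0.02  3.15 ] | turn [-0.02  0.1   0.06] =1 x [-0.02  0.1   0.06]
[ 0.55212119  0.09296849 -0.07294603] 0.04988186498244051
```

>>> carry_out --motion '[0,0,0,0.2,0.04,1.5,4.5,0,0,0,0,0,2,4.5,0,0,0,0,0,1.3,4.5,0,0,0,0,0,0.6,4.5,0,0,0,0,0,0.3,4.5,0,0,0,0,0,0.1,4.5,0,0,0,0,0,0,4.5,0,0,0,0,0,0,4.5,0,0,0,0,0,0,4.5]'

```text
time_s: 38.45
tcp_pos: [0.5293, -0.2796, -0.0009]
eef_rot: [-180.0, 0.1, 169.0]
contact_force: [-0.7, 0.9, -0.6]
gripper_width: 0.0504
```

>>> carry_out --motion '[0,0,0,0,0,0.15,4.5,0,0,0,0,0,0.1,4.5,0,0,0,0,0,0.07,4.5,0,0,0,0,0,0.05,4.5,0,0,0,0,0,0,4.5,0,0,0,0,0,0,4.5]'

```text
time_s: 38.95
tcp_pos: [0.5286, -0.2794, -0.0056]
eef_rot: [-180.0, -0.0, 169.0]
contact_force: [-0.2, -0.4, -0.1]
gripper_width: 0.0499
```

>>> carry_out --motion '[0,0,0,-0.1,0,0.05,4.5,0,0,0,0,0,0.03,4.5,0,0,0,0,0,0,4.5]'

```text
time_s: 39.2
tcp_pos: [0.529, -0.2795, -0.0058]
eef_rot: [-180.0, -0.1, 169.0]
contact_force: [-4.0, 1.9, 6.5]
gripper_width: 0.05
```

>>> carry_out --motion '[0,0,0,0,0,0,5.2,0,0,0,0,0,0,5.5,0,0,0,0,0,0,5.9,0,0,0,0,0,0,6.3,0,0,0,0,0,-1,6.4,0,0,0,0,0,-2.5,6.4,0,0,0,0,0,-3.5,6.4,0,0,0,0,0,-3.5,6.4,0,0,0,0,0,-3,6.4,0,0,0,-3.5,0.6,0,6.4,0,0,0,-2,0.4,0,6.4,0,0,0,0,0,0,6.4,0,0,0,0,0,0,6.4]'

```text
time_s: 40.28
tcp_pos: [0.586, -0.2801, 0.1289]
eef_rot: [180.0, -0.0, 169.0]
contact_force: [0.0, -0.2, -1.0]
gripper_width: 0.0639
```

```bash
python3 - <<'E'
from plant import r
from h import *
import pickle
s=r.get_state();print(s["tcp_pos"])
c=r.capture("wrist");pickle.dump(c,open("w12.pkl","wb"))
cv2.imwrite("pics/w12.png",cv2.resize(c["pixels"][:,:,::-1][90:240,170:460],None,fx=2.7,fy=2.7,interpolation=cv2.INTER_CUBIC))
E
```

```text
[ 0.58603357 -0.28009898  0.12888727]
```

View pics/w12.png

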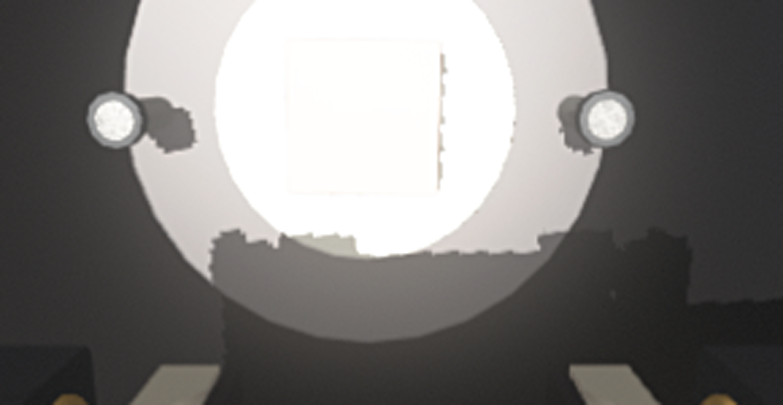

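The block is on the plate: top corners about (288,39), (441,42), (440,192), (288,194), with the posts at (114,119) and (605,119). Checking centring.

```bash
python3 - <<'E'
from h import *
import pickle
c=pickle.load(open("w12.pkl","rb"));f=lambda P:(np.array(P,float)+.5)/2.7-.5+[170,90]
P=ray(c,f([(114,119),(605,119)]),.062)[:,:2];d=P[1]-P[0];y=np.degrees(np.arctan2(-d[0],d[1]));print("posts mid",P.mean(0).round(4),np.linalg.norm(d),y)
X=ray(c,f([(288,39),(441,41),(440,193),(288,194)]),.055)[:,:2];e=[X[1]-X[0],X[2]-X[3],X[0]-X[3],X[1]-X[2]]
print("block",X.mean(0).round(4),[round(np.linalg.norm(v)*1e3,1) for v in e],[round(float(np.degrees(np.arctan2(v[1],v[0])))%90-90,1) for v in e])
t=np.radians(y);print("offset in stand frame mm",(np.array([[np.cos(t),np.sin(t)],[-np.sin(t),np.cos(t)]])@(X.mean(0)-P.mean(0))*1e3).round(1))
# plate circle in saturated image
Q=ray(c,f([(215,110),(514,110),(370,258),(250,208),(485,208),(223,60),(507,60)]),.02)[:,:2];A=np.c_[2*Q,np.ones(len(Q))];q=np.linalg.lstsq(A,(Q**2).sum(1),rcond=None)[0];print("plate",q[:2],np.sqrt(q[2]+q[:2]@q[:2]))
E
```

```text
posts mid [ 0.5295 -0.2796] 0.15519691944235148 -11.047634003600821
block [ 0.5301 -0.2784] [np.float64(48.4), np.float64(50.3), np.float64(49.4), np.float64(48.4)] [-11.8, -10.6, -12.8, -10.6]
offset in stand frame mm [0.4 1.3]
plate [ 0.53072787 -0.27940964] 0.054983493463738216
```

The block is centred within about 1 mm and squared within about 1°. Back to the bar on the mat, using the recorded release pose.

```bash
python3 - <<'E'
from plant import r
from h import *
go(r.get_state(),(.5834,.2533,.13,169),(.5834,.2533,.13,178.1))
E
```

```text
at [ 0.5852 -0.2801  0.1287] [ 1.7999e+02 -4.0000e-02  1.6900e+02] t 40.33
shift [10.36 52.32 -0.12] =15 x [ 0.69   3.488 -0.008] | turn [ 0.01 -0.04 -0.  ] =1 x [ 0.01 -0.04 -0.  ]
shift [0. 0. 0.] =1 x [0. 0. 0.] | turn [-0.   0.  -9.1] =2 x [-0.    0.   -4.55]
```

>>> carry_out --motion '[0,0,0,0.5,2.3,0,6,0,0,0,0.7,3.5,0,6,0,0,0,0.7,3.5,0,6,0,0,0,0.7,3.5,0,6,0,0,0,0.7,3.5,0,6,0,0,0,0.7,3.5,0,6,0,0,0,0.7,3.5,0,6,0,0,0,0.7,3.5,0,6,0,0,0,0.7,3.5,0,6,0,0,0,0.7,3.5,0,6,0,0,0,0.7,3.5,0,6,0,0,0,0.7,3.5,0,6,0,0,0,0.7,3.5,0,6,0,0,0,0.7,3.5,0,6,0,0,0,0.7,3.5,0,6,0,0,-4.5,0.06,1,0,6,0,0,-4.6,0,0,0,6,0,0,0,0,0,0,6,0,0,0,0,0,0,6,0,0,0,0,0,0,6]'

```text
time_s: 42.0
tcp_pos: [0.5834, 0.252, 0.1288]
eef_rot: [-180.0, -0.0, 177.9]
contact_force: [-0.2, -0.5, 0.1]
gripper_width: 0.0601
```

```bash
python3 - <<'E'
from plant import r
from h import *
go(r.get_state(),(.5834,.2533,.013,178.1))
E
```

```text
at [0.5834 0.252  0.1288] [-1.7999e+02 -1.0000e-02  1.7790e+02] t 42.0
shift [ 0.    0.13 11.58] =4 x [0.    0.032 2.896] | turn [-0.01 -0.01 -0.2 ] =1 x [-0.01 -0.01 -0.2 ]
```

>>> carry_out --motion '[0,0,-0.2,0,0.13,2,6,0,0,0,0,0,3,6,0,0,0,0,0,3,6,0,0,0,0,0,2,5.8,0,0,0,0,0,1,5.4,0,0,0,0,0,0.6,5,0,0,0,0,0,0,4.6,0,0,0,0,0,0,4.4,0,0,0,0,0,0,4.2,0,0,0,0,0,0,4,0,0,0,0,0,0,3.8,0,0,0,0,0,0,3.6,0,0,0,0,0,0,3,0,0,0,0,0,0,3,0,0,0,0,0,0,3]' --grip_force 35

```text
time_s: 43.25
tcp_pos: [0.584, 0.2539, 0.0135]
eef_rot: [-180.0, 0.0, 178.3]
contact_force: [-0.7, -2.4, 6.4]
gripper_width: 0.0362
```

>>> carry_out --motion '[0,0,0,0,0,0,3,0,0,0,0,0,-0.3,3,0,0,0,0,0,-1,3,0,0,0,0,0,-2.5,3,0,0,0,0,0,-3,3,0,0,0,0,0,-2.5,3,0,0,0,0,0,-1.7,3,0,0,-6,0,0,0,3,0,0,-7,0,0,0,3,0,0,-7,0,0,0,3,0,0,-7,0,0,0,3,0,0,-7,0,0,0,3,0,0,-7,0,0,0,3,0,0,-7,0,0,0,3,0,0,-7,0,0,0,3,0,0,-7,0,0,0,3,0,0,-7,0,0,0,3,0,0,-7,0,0,0,3,0,0,-7,0,0,0,3,0,0,-7,0,0,0,3]'

```text
time_s: 44.92
tcp_pos: [0.5833, 0.2543, 0.1228]
eef_rot: [180.0, 0.0, -91.4]
contact_force: [0.0, -0.5, -4.2]
gripper_width: 0.036
```

```bash
python3 - <<'E'
from plant import r
from h import *
s=r.get_state();go(s,(.5826,.0474,.125,-91.4));print(s["contact_force"],s["gripper_width"])
E
```

```text
at [0.5833 0.2543 0.1228] [ 1.7996e+02  1.0000e-02 -9.1370e+01] t 44.92
shift [20.68 -0.43 -0.23] =6 x [ 3.447 -0.071 -0.038] | turn [0.04 0.01 0.03] =1 x [0.04 0.01 0.03]
[ 0.03780626 -0.50594277 -4.2307681 ] 0.03597901828965623
```

>>> carry_out --motion '[0,0,0,2,0,0,3,0,0,0,3.3,0,0,3,0,0,0,3.4,0,0,3,0,0,0,3.4,0,0,3,0,0,0,3.4,0,0,3,0,0,0,3,0,0,3,0,0,0,2,-0.4,0,3,0,0,0,0.15,0,0,3,0,0,0,0,0,0,3,0,0,0,0,0,2,3,0,0,0,0,0,3,3,0,0,0,0,0,2,3,0,0,0,0,0,1,3,0,0,0,0,0,0,3,0,0,0,0,0,0,3,0,0,0,0,0,0,3]'

```text
time_s: 46.25
tcp_pos: [0.5827, 0.0483, 0.0441]
eef_rot: [-179.9, 0.0, -91.7]
contact_force: [0.0, 0.2, -2.9]
gripper_width: 0.0356
```

```bash
python3 - <<'E'
from plant import r
from h import *
s=r.get_state();go(s,(.5825,.0478,.0145,-91.4));print(s["contact_force"],s["gripper_width"])
E
```

```text
at [0.5827 0.0483 0.0441] [-1.7988e+02  3.0000e-02 -9.1670e+01] t 46.25
shift [0.05 0.03 2.96] =1 x [0.053 0.028 2.957] | turn [-0.12  0.03 -0.27] =1 x [-0.12  0.03 -0.27]
[ 0.01326747  0.23749481 -2.85290104] 0.035603231058612225
```

>>> carry_out --motion '[0,0,-0.2,0.03,0,1.2,3,0,0,0,0,0,0.8,3,0,0,0,0,0,0.4,3,0,0,0,0,0,0.2,3,0,0,0,0,0,0.1,3,0,0,0,0,0,0,3,0,0,0,0,0,0,3,0,0,0,0,0,0,3]'

```text
time_s: 46.92
tcp_pos: [0.5819, 0.0475, 0.0161]
eef_rot: [-180.0, 0.0, -91.5]
contact_force: [0.5, 0.4, -4.0]
gripper_width: 0.0361
```

>>> carry_out --motion '[0,0,0,0,-0.05,0.08,3,0,0,0,0,0,0.06,3,0,0,0,0,0,0.03,3,0,0,0,0,0,0,3]'

```text
time_s: 47.25
tcp_pos: [0.5823, 0.0474, 0.0145]
eef_rot: [-180.0, 0.0, -91.5]
contact_force: [-2.1, 0.4, 2.5]
gripper_width: 0.0361
```

>>> carry_out --motion '[0,0,0,0,0,0,3.8,0,0,0,0,0,0,4.2,0,0,0,0,0,0,4.6,0,0,0,0,0,0,5,0,0,0,0,0,0,5.4,0,0,0,0,0,-1.5,5.6,0,0,0,0,0,-3,6,0,0,0,0,0,-3.5,6,0,0,0,0,0,-3,6,0,0,0,0,0,-0.5,6,0,0,0,-2.8,0.9,0,6,0,0,0,-3.1,0.9,0,6,0,0,0,-3.1,0.9,0,6,0,0,0,-3.1,0.9,0,6,0,0,0,-3.1,1,0,6,0,0,0,-3,1,0,6,0,0,0,-3,1,0,6]'

```text
time_s: 48.67
tcp_pos: [0.521, 0.2624, 0.1289]
eef_rot: [-180.0, 0.0, -91.5]
contact_force: [1.5, -0.4, -0.1]
gripper_width: 0.0599
```

>>> carry_out --motion '[0,0,7,0,0,0,6,0,0,7,0,0,0,6,0,0,7,0,0,0,6,0,0,7,0,0,0,6,0,0,7,0,0,0,6,0,0,7,0,0,0,6,0,0,7,0,0,0,6,0,0,7,0,0,0,6,0,0,7,0,0,0,6,0,0,7,0,0,0,6,0,0,7,0,0,0,6,0,0,7,0,0,0,6,0,0,6.5,0,0,0,6,0,0,0,0,0,0,6,0,0,0,0,0,0,6]'

```text
time_s: 49.92
tcp_pos: [0.5217, 0.261, 0.1288]
eef_rot: [-180.0, -0.0, 178.2]
contact_force: [0.4, -0.2, -0.3]
gripper_width: 0.0596
```

```bash
python3 - <<'E'
from plant import r
from h import *
s=r.get_state();go(s,(.5156,.2608,.007,178));print(s["contact_force"],s["gripper_width"])
E
```

```text
at [0.5217 0.261  0.1288] [-180.    -0.   178.2] t 49.92
shift [ 0.6  -0.04 12.18] =4 x [ 0.151 -0.009  3.046] | turn [-0.  -0.   0.2] =1 x [-0.  -0.   0.2]
[ 0.39439396 -0.16612699 -0.32560579] 0.05958212963199942
```

>>> carry_out --motion '[0,0,0.2,0.6,0,0,6,0,0,0,0,0,2,6,0,0,0,0,0,3,6,0,0,0,0,0,3,6,0,0,0,0,0,2.2,6,0,0,0,0,0,1.2,5.8,0,0,0,0,0,0.7,5.4,0,0,0,0,0,0,5,0,0,0,0,0,0,4.8,0,0,0,0,0,0,4.6,0,0,0,0,0,0,4.4,0,0,0,0,0,0,4.2,0,0,0,0,0,0,3.5,0,0,0,0,0,0,3.5,0,0,0,0,0,0,3.5,0,0,0,0,0,0,3.5]' --grip_force 18

```text
time_s: 51.25
tcp_pos: [0.5162, 0.2612, 0.0089]
eef_rot: [180.0, 0.1, 177.8]
contact_force: [-1.1, -3.2, 7.1]
gripper_width: 0.0418
```

>>> carry_out --motion '[0,0,0,0,0,-0.3,3.5,0,0,0,0,0,-1,3.5,0,0,0,0,0,-2.5,3.5,0,0,0,0,0,-3,3.5,0,0,0,0,0,-3,3.5,0,0,0,0,0,-2.4,3.5,0,0,-6,0,0,0,3.5,0,0,-7,0,0,0,3.5,0,0,-7,0,0,0,3.5,0,0,-7,0,0,0,3.5,0,0,-7,0,0,0,3.5,0,0,-7,0,0,0,3.5,0,0,-7,0,0,0,3.5,0,0,-7,0,0,0,3.5,0,0,-7,0,0,0,3.5,0,0,-7,0,0,0,3.5,0,0,-7,0,0,0,3.5,0,0,-7,0,0,0,3.5,0,0,-7,0,0,0,3.5,0,0,0,0,0,0,3.5]'

```text
time_s: 52.92
tcp_pos: [0.5155, 0.2613, 0.1304]
eef_rot: [180.0, 0.0, -91.9]
contact_force: [0.4, 0.6, -1.8]
gripper_width: 0.0416
```

```bash
python3 - <<'E'
from plant import r
from h import *
s=r.get_state();go(s,(.5775,-.0595,.128,-92));print(s["contact_force"],s["gripper_width"])
E
```

```text
at [0.5155 0.2613 0.1304] [ 1.800e+02  2.000e-02 -9.188e+01] t 52.92
shift [31.86 -7.25  0.23] =10 x [ 3.186 -0.725  0.023] | turn [0.   0.02 0.12] =1 x [0.   0.02 0.12]
[ 0.41370496  0.57626818 -1.77698222] 0.04161568500990704
```

>>> carry_out --motion '[0,0,0,2,-0.5,0,3.5,0,0,0,3.2,-0.72,0,3.5,0,0,0,3.2,-0.72,0,3.5,0,0,0,3.2,-0.72,0,3.5,0,0,0,3.2,-0.72,0,3.5,0,0,0,3.2,-0.72,0,3.5,0,0,0,3.2,-0.72,0,3.5,0,0,0,3.2,-0.72,0,3.5,0,0,0,3.2,-0.72,0,3.5,0,0,0,2.6,-0.6,0,3.5,0,0,0,1.9,-0.5,0,3.5,0,0,0,0,0,0,3.5,0,0,0,0,0,2,3.5,0,0,0,0,0,3,3.5,0,0,0,0,0,2,3.5,0,0,0,0,0,1,3.5,0,0,0,0,0,0,3.5,0,0,0,0,0,0,3.5,0,0,0,0,0,0,3.5]'

```text
time_s: 54.5
tcp_pos: [0.578, -0.0621, 0.0514]
eef_rot: [-179.9, 0.0, -92.2]
contact_force: [-0.8, 0.3, -0.7]
gripper_width: 0.0413
```

```bash
python3 - <<'E'
from plant import r
from h import *
s=r.get_state();go(s,(.5777,-.0591,.0099,-92));print(s["contact_force"],s["gripper_width"])
E
```

```text
at [ 0.578  -0.0621  0.0514] [-1.7988e+02  1.0000e-02 -9.2230e+01] t 54.5
shift [-0.3   0.05  4.15] =2 x [-0.148  0.027  2.077] | turn [-0.12  0.01 -0.23] =1 x [-0.12  0.01 -0.23]
[-0.84570141  0.27635116 -0.67245318] 0.041282332717210365
```

>>> carry_out --motion '[0,0,0,-0.3,0.03,1.2,3.5,0,0,0,0,0,1.2,3.5,0,0,0,0,0,0.8,3.5,0,0,0,0,0,0.4,3.5,0,0,0,0,0,0.2,3.5,0,0,0,0,0,0.1,3.5,0,0,0,0,0,0,3.5,0,0,0,0,0,0,3.5,0,0,0,0,0,0,3.5]'

```text
time_s: 55.25
tcp_pos: [0.577, -0.0594, 0.0115]
eef_rot: [-180.0, 0.0, -92.2]
contact_force: [-0.4, 0.2, -1.8]
gripper_width: 0.0415
```

>>> carry_out --motion '[0,0,0,-0.03,-0.06,0.08,3.5,0,0,0,0,0,0.06,3.5,0,0,0,0,0,0.03,3.5,0,0,0,0,0,0,3.5]'

```text
time_s: 55.58
tcp_pos: [0.5777, -0.0591, 0.0099]
eef_rot: [-180.0, -0.0, -92.2]
contact_force: [-1.3, 0.2, 4.5]
gripper_width: 0.0412
```

>>> carry_out --motion '[0,0,0,0,0,0,4.4,0,0,0,0,0,0,4.8,0,0,0,0,0,0,5.2,0,0,0,0,0,0,5.6,0,0,0,0,0,0,5.8,0,0,0,0,0,-1.5,5.8,0,0,0,0,0,-3,6,0,0,0,0,0,-3.5,6,0,0,0,0,0,-3.5,6,0,0,0,0,0,-0.8,6,0,0,0,-3.2,1.5,0,6,0,0,0,-3.2,1.5,0,6,0,0,0,-3.2,1.5,0,6,0,0,0,-3.2,1.5,0,6,0,0,0,-3.2,1.5,0,6,0,0,0,-3.2,1.5,0,6,0,0,0,-3.2,1.5,0,6,0,0,0,-3.2,1.5,0,6,0,0,0,-3.2,1.5,0,6,0,0,0,-3.2,1.5,0,6]'

```text
time_s: 57.25
tcp_pos: [0.4387, 0.2679, 0.1324]
eef_rot: [-180.0, 0.0, -92.2]
contact_force: [1.0, 0.7, -0.1]
gripper_width: 0.0601
```

>>> carry_out --motion '[0,0,7,0,0,0,6,0,0,7,0,0,0,6,0,0,7,0,0,0,6,0,0,7,0,0,0,6,0,0,7,0,0,0,6,0,0,7,0,0,0,6,0,0,7,0,0,0,6,0,0,7,0,0,0,6,0,0,7,0,0,0,6,0,0,7,0,0,0,6,0,0,7,0,0,0,6,0,0,7,0,0,0,6,0,0,7,0,0,0,6,0,0,2.8,0,0,0,6,0,0,0,0,0,0,6,0,0,0,0,0,0,6]'

```text
time_s: 58.58
tcp_pos: [0.4397, 0.2664, 0.1322]
eef_rot: [-180.0, -0.0, 174.1]
contact_force: [-0.1, -0.3, -0.4]
gripper_width: 0.06
```

```bash
python3 - <<'E'
from plant import r
from h import *
s=r.get_state();go(s,(.4383,.2685,.0178,174.1));print(s["contact_force"],s["gripper_width"])
E
```

```text
at [0.4397 0.2664 0.1322] [-180.    -0.   174.1] t 58.58
shift [ 0.16  0.2  11.44] =4 x [0.04  0.049 2.859] | turn [-0. -0.  0.] =1 x [-0. -0.  0.]
[-0.0736921  -0.32791445 -0.36287091] 0.060026334785971004
```

>>> carry_out --motion '[0,0,0,0.15,0.2,0,6,0,0,0,0,0,2,6,0,0,0,0,0,3,6,0,0,0,0,0,3,6,0,0,0,0,0,2,6,0,0,0,0,0,1,5.6,0,0,0,0,0,0.45,5.2,0,0,0,0,0,0,4.8,0,0,0,0,0,0,4.6,0,0,0,0,0,0,4.4,0,0,0,0,0,0,4.2,0,0,0,0,0,0,4,0,0,0,0,0,0,3.5,0,0,0,0,0,0,3.5,0,0,0,0,0,0,3.5,0,0,0,0,0,0,3.5]' --grip_force 15

```text
time_s: 59.92
tcp_pos: [0.4389, 0.2687, 0.0185]
eef_rot: [180.0, 0.0, 174.0]
contact_force: [-0.9, -2.7, 6.4]
gripper_width: 0.0395
```

>>> carry_out --motion '[0,0,0,0,0,-0.3,3.5,0,0,0,0,0,-0.8,3.5,0,0,0,0,0,-2,3.5,0,0,0,0,0,-2.5,3.5,0,0,0,0,0,-1.4,3.5,0,0,0,0,0,0,3.5,0,0,0,0,0,0,3.5]'

```text
time_s: 60.5
tcp_pos: [0.4386, 0.2692, 0.0887]
eef_rot: [179.9, 0.0, 174.0]
contact_force: [0.2, 0.5, -2.8]
gripper_width: 0.0395
```

```bash
python3 - <<'E'
from plant import r
from h import *
s=r.get_state();go(s,(.528,-.0003,.088,174.1));print(s["contact_force"],s["gripper_width"])
E
```

```text
at [0.4386 0.2692 0.0887] [1.7988e+02 5.0000e-02 1.7398e+02] t 60.5
shift [-1.171e+01 -2.586e+01  2.000e-02] =8 x [-1.464e+00 -3.233e+00  3.000e-03] | turn [ 0.12  0.05 -0.12] =1 x [ 0.12  0.05 -0.12]
[ 0.1732201   0.45155701 -2.75284125] 0.039458119897021394
```

>>> carry_out --motion '[0,0,0,-0.9,-2,0,3.5,0,0,0,-1.46,-3.2,0,3.5,0,0,0,-1.46,-3.2,0,3.5,0,0,0,-1.46,-3.2,0,3.5,0,0,0,-1.46,-3.2,0,3.5,0,0,0,-1.46,-3.2,0,3.5,0,0,0,-1.46,-3.2,0,3.5,0,0,0,-1.2,-2.6,0,3.5,0,0,0,-0.85,-2,0,3.5,0,0,0,0,0,0,3.5,0,0,0,0,0,1.5,3.5,0,0,0,0,0,1.5,3.5,0,0,0,0,0,0.5,3.5,0,0,0,0,0,0,3.5,0,0,0,0,0,0,3.5,0,0,0,0,0,0,3.5]'

```text
time_s: 61.83
tcp_pos: [0.5282, 0.0001, 0.0532]
eef_rot: [180.0, 0.0, 174.0]
contact_force: [0.2, 0.1, -1.3]
gripper_width: 0.0394
```

```bash
python3 - <<'E'
from plant import r
from h import *
s=r.get_state();go(s,(.5281,0,.0195,174.1));print(s["contact_force"],s["gripper_width"])
E
```

```text
at [5.282e-01 1.000e-04 5.320e-02] [1.8000e+02 2.0000e-02 1.7402e+02] t 61.83
shift [ 0.01 -0.01  3.37] =1 x [ 0.011 -0.011  3.368] | turn [ 0.    0.02 -0.08] =1 x [ 0.    0.02 -0.08]
[ 0.20853434  0.07087998 -1.27094645] 0.03938781856865858
```

>>> carry_out --motion '[0,0,0,0,0,1,3.5,0,0,0,0,0,1,3.5,0,0,0,0,0,0.6,3.5,0,0,0,0,0,0.3,3.5,0,0,0,0,0,0.2,3.5,0,0,0,0,0,0.1,3.5,0,0,0,0,0,0,3.5,0,0,0,0,0,0,3.5,0,0,0,0,0,0,3.5]'

```text
time_s: 62.58
tcp_pos: [0.5282, -0.0002, 0.0211]
eef_rot: [180.0, 0.0, 174.0]
contact_force: [0.1, 0.1, -1.5]
gripper_width: 0.0398
```

>>> carry_out --motion '[0,0,0,0,0,0.08,3.5,0,0,0,0,0,0.06,3.5,0,0,0,0,0,0.03,3.5,0,0,0,0,0,0,3.5]'

```text
time_s: 62.92
tcp_pos: [0.5284, -0.0002, 0.0196]
eef_rot: [180.0, 0.1, 174.0]
contact_force: [-0.2, -0.3, 4.0]
gripper_width: 0.0397
```

>>> carry_out --motion '[0,0,0,0,0,0,4.2,0,0,0,0,0,0,4.6,0,0,0,0,0,0,5,0,0,0,0,0,0,5.6,0,0,0,0,0,0,6,0,0,0,0,0,-1.5,6,0,0,0,0,0,-3,6,0,0,0,0,0,-3.5,6,0,0,0,0,0,-3.5,6,0,0,0,0,0,-3.5,6,0,0,0,0,0,-3,6,0,0,0,-2,0,0,8.7,0,0,0,-2.1,0,0,8.7,0,0,0,0,0,0,8.7,0,0,0,0,0,0,8.7,0,0,0,0,0,0,8.7]'

```text
time_s: 64.25
tcp_pos: [0.568, -0.0047, 0.1984]
eef_rot: [-180.0, -0.1, 174.0]
contact_force: [-0.1, 0.1, -0.6]
gripper_width: 0.085
```

```bash
python3 - <<'E'
from plant import r
from h import *
import pickle
s=r.get_state();print(s["tcp_pos"],s["time_s"],s["contact_force"])
c=r.capture("wrist");pickle.dump(c,open("w13.pkl","wb"))
im=c["pixels"][:,:,::-1][60:230,200:440];a=cv2.resize(im,None,fx=2.2,fy=2.2,interpolation=cv2.INTER_CUBIC)
cs=r.capture("side");b=cs["pixels"][:,:,::-1][140:280,270:405];b=cv2.resize(b,(268,278))
h=a.shape[0];b=cv2.copyMakeBorder(b,0,h-278,0,0,cv2.BORDER_CONSTANT)
cv2.imwrite("pics/f13.png",np.hstack([a,b]))
E
```

```text
[ 0.56796394 -0.00466353  0.19837093] 64.25 [-0.141212    0.14037991 -0.56749241]
```

View pics/f13.png

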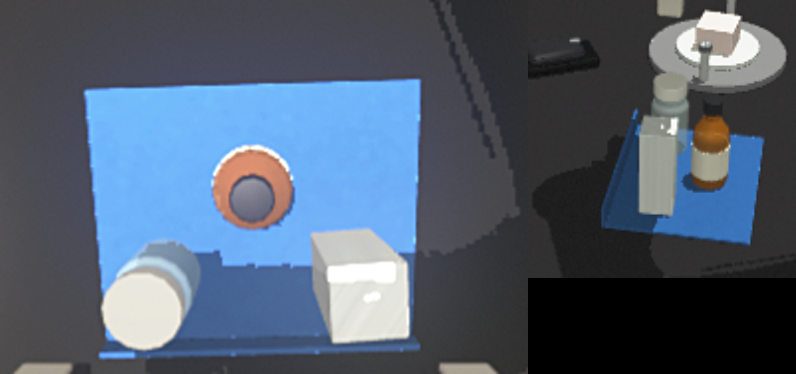

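All three stand upright in the tray: bottle cap (252,199), jar cap (143,309), bar top around (370,300). The block is on the stand at upper right. Now a numeric comparison with the start.

```bash
python3 - <<'E'
from plant import r
from h import *
import pickle
f2=lambda P,k:(np.array(P,float)+.5)/k-.5+[200,60]
def meas(c,k,tray,bar,jar,bot):
    T=ray(c,f2(tray,k),.004)[:,:2];d=T[1]-T[0];y=np.arctan2(-d[0],d[1]);o=T.mean(0)
    A=np.array([[np.cos(y),np.sin(y)],[-np.sin(y),np.cos(y)]])
    X=np.array([ray(c,f2(bar,k),.104)[:,:2].mean(0),ray(c,f2([jar],k),.094)[0,:2],ray(c,f2([bot],k),.109)[0,:2]])
    return ((X-o)@A.T*1e3).round(1),(X*1e3).round(1)
a=meas(pickle.load(open("w2.pkl","rb")),3.3,[(132,133),(634,122)],[(496,397),(614,390),(617,507),(501,514)],(217,462),(383,297))
b=meas(pickle.load(open("w13.pkl","rb")),2.2,[(86,90),(420,80)],[(329,264),(406,259),(409,337),(333,342)],(143,309),(252,199))
print("bar/jar/bottle before",a,"after",b,"diff tray frame",b[0]-a[0],"world",b[1]-a[1])
i0=cv2.imread("pics/side0.png");i1=r.capture("side")["pixels"][:,:,::-1].copy()
up=lambda m:cv2.resize(m,None,fx=8,fy=8,interpolation=cv2.INTER_CUBIC)
for n,(x0,y0,x1,y1) in dict(bar=(326,200,342,249),jarcap=(331,176,353,192),bottle=(351,190,374,237),tray=(355,235,390,265)).items():
    t=up(i0[y0:y1,x0:x1]);s=up(i1[y0-4:y1+4,x0-4:x1+4]);m=cv2.matchTemplate(s,t,cv2.TM_CCOEFF_NORMED);_,v,_,l=cv2.minMaxLoc(m);print(n,"side px shift",(np.array(l)-32)/8,round(v,3))
E
```

```text
bar/jar/bottle before (array([[101.7,  50.9],
       [105.2, -54. ],
       [ 53.2,  -0.7]]), array([[581.9,  46.9],
       [576.9, -58. ],
       [529.4,  -0.7]])) after (array([[100.9,  50.1],
       [104.4, -54.2],
       [ 53. ,  -1.5]]), array([[580.7,  46.6],
       [576.2, -57.7],
       [529. ,  -1.2]])) diff tray frame [[-0.8 -0.8]
 [-0.8 -0.2]
 [-0.2 -0.8]] world [[-1.2 -0.3]
 [-0.7  0.3]
 [-0.4 -0.5]]
bar side px shift [3.25  0.625] 0.332
jarcap side px shift [0.125 0.75 ] 0.785
bottle side px shift [ 0.125 -0.125] 0.991
tray side px shift [ 0.    -0.125] 0.996
```

```bash
python3 -c "
from plant import r
print(r.close_job(), r.get_state()['time_s'])"
```

```text
the job is handed in; nothing more can be done
the job is handed in; nothing more can be done
```

The job is done and handed in at about 64 s of the 141 s allowed; closing it gave no verdict. I moved the bottle, jar and bar to the mat, set the block on the stand, then put the bar, jar and bottle back in the tray.

**Last checks**
- **Jar, bottle and bar:** the final pictures show all three upright. In the wrist view each is within about 1.2 mm of where it stood at the start.
- **Block:** the camera put it within about 1.4 mm of the midpoint between the posts. Its edges read 0 to 2° off square with them. After that I only saw it in the last side picture, still on the plate.
- **Setting down:** each object was lowered until a light contact force showed, at most 6.5 N.

**What went wrong or disagreed**
- **Fingertip height:** the real fingertips sat about 30 mm above the reported TCP. My first grasp of the bottle closed on nothing and moved nothing. I measured the offset by touching bare bench and used it from then on.
- **Bench touch:** it peaked at about 65 N at the wrist, more than I intended. The limit is 120 N there, and the 40 N limit applies to the arm and gripper body rather than the fingertips.
- **Side-view match:** the before/after comparison in the side camera agreed well for the bottle (0.13 px shift). It was weaker for the jar cap (0.75 px down) and unusable for the bar (match score 0.33), so the bar's position rests on the wrist view alone.
- **Clamp bar and mouse:** I never went near either. I did not measure their positions again at the end.

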